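# Set out a size-check sample on the fold-out rack

## Robot

A 6-joint arm with a two-finger parallel gripper is mounted at the origin on the work surface. World frame = base frame: x ahead of the robot, y to its left, z up, the work surface at z = 0. Lengths are in m, angles in rad, forces in N, time in s.
With the tool pointing down it reaches from about 0.35 to 0.775 m from the base axis. Payload 5.5 kg.
Tool frame: the origin (TCP) lies midway between the tips of the shut fingers; the grasp point (between the pads) lies 19 mm behind it; z points along the fingers, y is the line along which they close (so a half turn about z gives the same grasp; the last joint's range is limited). The gripper opens to 85 mm and grips with 20 to 120 N. Pads are 22 mm wide; open, the fingers measure 114 mm over their backs; the gripper's body (76 mm by 85 mm) begins 54 mm behind the grasp point. The pads swing forward as they close: fully open they stand 13 mm farther back than shut.
Start: joints at [1.099, 0.313, 0.046, 1.304, 0, 1.431], TCP at [0.187, 0.544, 0.231] pointing down, gripper open.
Joint ranges: [-2.76, 2.76], [-0.86, 1.69], [-1.03, 1.26], [-2.2, 2.34], [-1.47, 1.5], [-3.14, 3.14]. Speed limits (rad/s): [2.57, 2.57, 3.14, 3.14, 3.14, 3.14].

## Interface

Orientations are given as a unit quaternion [w, x, y, z].
In Python, from workcell import env gives the robot as it stands.
- The arm moves only by the tool move_arm, never from a script. Its argument "targets" is a list of rows, each a list of 3 entries, a list of its own where there are three numbers: the shift along the tool's x, y, z in mm, then the turn, a rotation vector about the tool's x, y, z in units of 10 degrees (1.0 is 10 degrees), then the closure, from -1 (fully open) to 1 (shut). In form: [[[dx, dy, dz], [ax, ay, az], gripper], ...]. A call has 1 to 5 rows; each row is the pose to reach, as a shift and turn from the pose commanded when the call began, along the tool's axes at that moment; what a row does not reach only later rows make up. A row lasts 1/8 s, in which the tool goes at most 62.5 mm and 10.7 degrees, less where a joint would pass 70% of its speed; a pose out of reach is approached as far as the arm can. A call with a gripper value outside its range is refused whole. The fingers move at their own pace and stop on an object; "squeeze" is the grip in N (left out, the last holds). Time passes only in rows, so rows that repeat a pose let the fingers close. It gives the time, the measured TCP pose, the force, the opening and the grip force at its end, in the units of the state.
- env.get_state(): the state, without advancing time (a new reading comes with each control period).
- env.read_camera(name): name is "scene" or "top" or "wrist"; returns a dict with "pixels" (480x640x3 uint8, red, green, blue), "fovy" (degrees; the focal length in pixels is half the picture's height over the tangent of half this angle, whatever the lens; pixels are square), "cx", "cy" (the principal point, pixels), "extrinsics" (4x4, takes a point from world to camera coordinates); the wrist camera has in their place "mount" (4x4, takes a point from camera to tool coordinates, whose origin is the TCP and whose axes are the flange's). Camera axes: x right, y up, looking along -z (the intrinsics and any distortion apply to the point x, -y, -z); pixel columns grow to the right and rows downward; lengths in m; the calibration is good to about 2 mm. A picture is of the moment at which its call begins: read the wrist's pose just before it. There is no depth.
- env.hand_in(): hands the job in; it is judged then, once.
Trained networks look in a picture, given as the dict that the camera call returned (one of the last four; its "shot" number tells which), for a name from the list of things; names that differ only in an ending like _2 or _b are one class to them, and where a whole thing is asked for, a point or a joint stands for the part that bears it (a point fixed in the world has none). Each returns a list of dicts, best first, with "confidence" (0 to 1); they miss things now and then, are a little off and sometimes report something else, mostly with a low value. They report only what shows in the picture. A call takes as long as a camera call. They do not tell look-alikes from the thing itself.
- env.spot_in(thing, picture): "centre" ([x, y, z] in m, in world coordinates, good to about 4 mm: the middle of the surface that is visible of it).
- env.regions_of(thing, picture): "mask" (480x640 bool, what is visible of it).
- env.landmark_of(thing, picture): "centre" ([x, y, z] in m, in world coordinates, good to about 4 mm: a listed point, or the origin of a listed thing).
The state is a dict: "clock": time; "joint_pos": joint angles; "qvel": joint speeds; "tau": joint torques, N m; "tcp_pos": TCP position; "orientation": TCP orientation; "wrist_force": force on the tool from outside, world axes, zero at the start; "ft_torque": the same for the moment, N m; "finger_gap": finger opening in m; "grip_force": force on a finger pad.
Only numpy, scipy, OpenCV 4.12 (cv2) and the standard library are available. Lean on these libraries where they do the work, as an engineer would, in place of code of your own. Each camera call takes 0.05 s, during which the arm holds its last target. There are 200 camera calls.

## Task

Set out the size-check sample: swing the rack's folded rest frame over the top and down to the front until it lies on its stops and holds itself out, and let go of it; then lay every courgette on the bench level across the two rails, one to a gap of the comb (any gaps) and about centred between the rails, and lift the aluminium gauge off its hook and stand it foot down in the slot behind the rails. Leave the bottle and the tape roll where they are.

Things in the scene. Friction and masses are not known exactly. Their poses are not given: they have to be found in the camera images.
- rack: blue sample rack fixed to the bench, 8 mm base plate with two front feet. Origin on the bench below the middle of the fixed rail; y along the rail, -x the front (towards the robot), z up. Fixed rail: blue board at x = 0, 12 mm thick, 320 mm long, top at 50 mm. Five tabs on it (12 x 28 mm, tops at 70 mm) at y = 0, +-72, +-144 mm leave four 44 mm gaps centred at y = -108, -36, 36, 108 mm.
- rail_mid (a point): middle of the fixed rail's top edge, 50 mm above the bench; axes as the rack's. Folded out, the rest bar makes the second rail, parallel to this one and 90 mm in front of it (rack x = -90 mm), its top also at 50 mm, with like tabs (8 x 28 mm) that then stand up 19 mm and make the same four gaps. Behind, at rack x = 35 to 45 mm, a back board 72 mm high. A courgette laid across both rails has its centre at rack x = -45 mm, 67 mm above the bench.
- rest (a joint): angle (rad) of the steel rest frame hinged on the rack; hinge axis along the rack's y at rack x = 0, 45 mm up. 0: folded away, leaning back 45 degrees behind the fixed rail; 0.785: straight up (balance point); 2.356: out level to the front on its stop posts. Free-swinging, about 0.22 kg, no spring: its weight holds it at either end.
- rest_bar (a point): middle of the rest frame's round steel cross bar: 10 mm thick, 326 mm long along the rack's y, 90 mm from the hinge axis on two thin side arms at its ends. Five 28 mm wide tabs stick out of it on one side, 72 mm apart, one at the middle; between them the bar is bare (centred 36 and 108 mm either side of the middle). Folded out, its ends rest on two small black posts.
- slot (a point): middle of the floor of the gauge slot, 52 mm behind the fixed rail (rack x = +52 mm) and 8 mm above the bench: a black upright socket open at the top, 13 mm (rack x) by 68 mm (rack y) inside, 28 mm deep, its rim 36 mm above the bench but for its front wall, which is the back board (72 mm high). Axes as the rack's. The folded-away rest bar hangs over it.
- hook: hook stand, fixed to the bench: dark base, grey post 120 mm high standing 46 mm behind (+x of) its origin, with two steel prongs 26 mm apart (6 mm thick, top 120 mm above the bench) that reach forward, to its -x, as far as x = -27 mm, where their tips turn up 10 mm. Origin on the bench below where the gauge hangs.
- gauge_center (a point): middle (half-way up) of the sizing gauge: flat aluminium plate 8 mm thick (its x), 60 mm wide (its y), 145 mm tall (its z up), 0.12 kg. From the foot up: solid 50 mm, window 40 x 40 mm, solid top tab 55 mm. It hangs on the hook stand's prongs by the window's top edge, its x along the stand's x, foot 30 mm above the bench.
- gauge_foot (a point): middle of the gauge's bottom edge, 72.5 mm below its centre; same axes.
- spray_center (a point): bystander: white bottle, 60 mm across, 140 mm tall, standing; its middle.
- tape_center (a point): bystander: roll of brown tape lying flat, 100 mm across, 48 mm high; its middle.
- c1_center (a point): a pale green courgette lying on the bench (may be absent), centre of it: 140 mm long along its x, 34 mm wide and high (four flattish sides), about 0.16 kg; either end may point either way.
- c2_center (a point): a pale green courgette lying on the bench (may be absent), centre of it: 140 mm long along its x, 34 mm wide and high (four flattish sides), about 0.16 kg; either end may point either way.
- c3_center (a point): a pale green courgette lying on the bench (may be absent), centre of it: 140 mm long along its x, 34 mm wide and high (four flattish sides), about 0.16 kg; either end may point either way.
- c4_center (a point): a pale green courgette lying on the bench (may be absent), centre of it: 140 mm long along its x, 34 mm wide and high (four flattish sides), about 0.16 kg; either end may point either way.
Mind the look-alikes: they are no part of the job. Leave any blue look-alike of the part that bears c3_center alone. Leave any pink look-alike of the part that bears c2_center alone.

How it is judged:
By the outcome, as a careful person would: the job done as asked, in the order asked, and still so for the second after the job is handed in, with the robot touching nothing.
Of c1, c2, c3, c4 only 3 to 4 are there at a start; the rules pass over those that are not, and their reading is None.
At some moment in a run one of c1, c2, c3, c4 may be knocked a few centimetres aside while the robot is not near it.
It also fails if it takes over 210 s, if anything falls off the work surface, if the arm or the gripper's body presses on something with over 40 N, if the wrist force passes 120 N, or if a joint passes its speed limit or range.

## Working session

There is one attempt and no reset: what is moved stays moved. The work goes in short steps, Python scripts to look and compute and a tool call to move; the robot and the scene stay as the last step left them, time stands still between calls to the robot, and variables do not carry over. Pictures are saved under pics/ and viewed, at most 14 in all, crops included, and the job is handed in when it is done.

Besides the shell and the picture viewer there is one more tool, called after "Call:" as name(argument=value, ...) on one line, values as JSON. move_arm: Moves the arm, as the interface text tells. Its arguments: {"type":"object","properties":{"targets":{"type":"array","items":{"type":"array"}},"squeeze":{"type":"number"}},"required":["targets"]}

```bash
ls; mkdir -p pics; cat > h.py <<'E'
from workcell import env
import numpy as np, cv2
from scipy.spatial.transform import Rotation as R
np.set_printoptions(precision=4,suppress=True)
def save(p,n): cv2.imwrite('pics/'+n,cv2.cvtColor(p['pixels'],cv2.COLOR_RGB2BGR))
def rot(s): q=s['orientation']; return R.from_quat([q[1],q[2],q[3],q[0]])
E
python3 - <<'E'
from h import *
s=env.get_state(); print({k:np.round(v,4) for k,v in s.items()})
a=env.read_camera('scene'); b=env.read_camera('top'); save(a,'s0.png'); save(b,'t0.png')
for n,p in(('scene',a),('top',b)):
  print(n,p['fovy'],p['cx'],p['cy'],p['extrinsics'].tolist(),[k for k in p])
  for t in 'rack rail_mid rest_bar slot hook gauge_center gauge_foot spray_center tape_center c1_center'.split():
    r=env.landmark_of(t,p); print(t,[(np.round(d['centre'],3).tolist(),round(d['confidence'],2)) for d in r])
E
```

```text
pics
{'clock': np.float64(0.0), 'joint_pos': array([1.0994, 0.314 , 0.0449, 1.3036, 0.    , 1.4312]), 'qvel': array([ 0.0008,  0.0016,  0.0005, -0.0016,  0.0015,  0.0006]), 'tau': array([ -0.0007, -48.0623,  29.8536,   0.0193,  -0.0003,   0.    ]), 'tcp_pos': array([0.1871, 0.5432, 0.2304]), 'orientation': array([-0.0003,  0.1651,  0.9863, -0.0009]), 'wrist_force': array([ 0.3552, -0.0107,  0.5865]), 'ft_torque': array([0.046 , 0.0389, 0.0034]), 'grip_force': np.float64(0.0), 'finger_gap': np.float64(0.0852)}
scene 44.80164035639172 315.191836158552 244.45943949544198 [[0.10474457192594852, 0.9942776485484766, 0.020988860115834566, -0.0159886674660451], [-0.5408629668647437, 0.03924228706545491, 0.840194795258897, 0.18884395533774362], [0.8345632544788423, -0.09935794131716252, 0.5418783754412959, -1.9441219465434034], [0.0, 0.0, 0.0, 1.0]] ['pixels', 'fovy', 'cx', 'cy', 'extrinsics', 'shot']
rack [([0.647, 0.01, 0.001], 0.67)]
rail_mid [([0.644, 0.014, 0.049], 0.63), ([0.644, 0.014, 0.006], 0.57)]
rest_bar [([0.707, -0.0, 0.106], 0.64)]
slot [([0.698, 0.006, 0.008], 0.8)]
hook [([0.
[... 481 characters left out ...]
93281], [0.9860241123323494, 0.025962933172786556, 0.16456723853874428, -0.5222710963222638], [-0.1640315358263514, -0.021580385524575765, 0.9862190133104611, -1.2217373977267953], [0.0, 0.0, 0.0, 1.0]] ['pixels', 'fovy', 'cx', 'cy', 'extrinsics', 'shot']
rack [([0.644, 0.013, -0.0], 0.92)]
rail_mid [([0.646, 0.014, 0.051], 0.74)]
rest_bar [([0.709, 0.003, 0.103], 0.88)]
slot []
hook [([0.575, 0.328, -0.006], 0.77), ([0.704, -0.334, 0.026], 0.58), ([0.723, 0.255, 0.07], 0.26)]
gauge_center [([0.572, 0.329, 0.106], 0.66)]
gauge_foot [([0.574, 0.325, 0.032], 0.8)]
spray_center [([0.724, 0.252, 0.068], 0.59)]
tape_center [([0.701, -0.332, 0.023], 0.57)]
c1_center [([0.408, -0.31, 0.023], 0.76)]
```

View pics/s0.png

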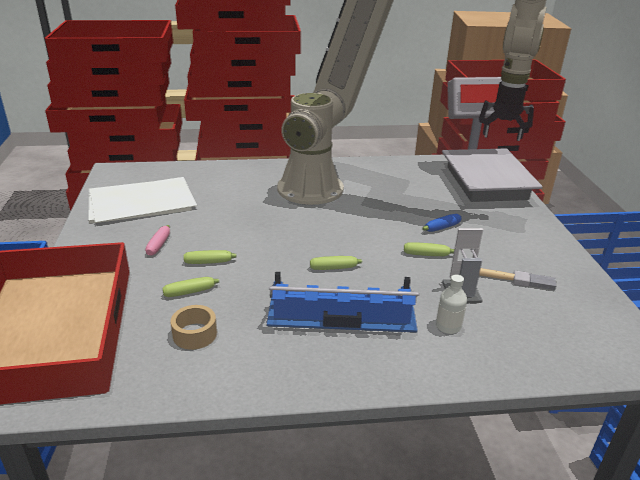

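View pics/t0.png

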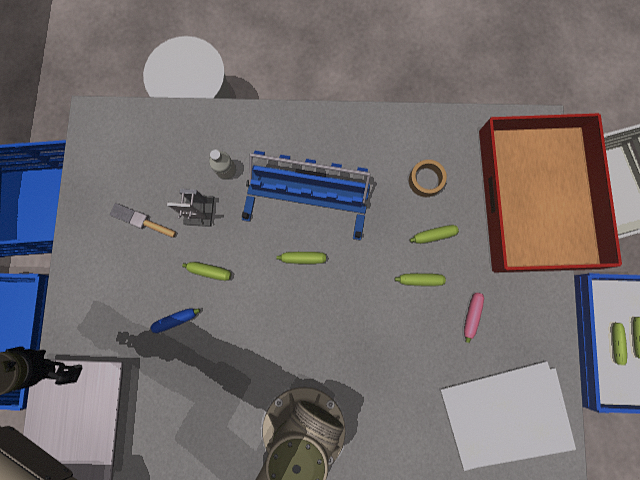

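```bash
python3 - <<'E'
from h import *
for n in('scene','top'):
  p=env.read_camera(n)
  for t in 'c1_center c2_center c3_center c4_center'.split():
    r=env.landmark_of(t,p); print(n,t,[(np.round(d['centre'],3).tolist(),round(d['confidence'],2)) for d in r])
E
```

```text
scene c1_center [([0.409, -0.313, 0.014], 0.86)]
scene c2_center [([0.313, -0.454, 0.016], 0.97), ([0.537, -0.354, 0.019], 0.56)]
scene c3_center [([0.284, 0.364, 0.02], 0.86), ([0.422, 0.286, 0.018], 0.79), ([0.644, 0.013, 0.051], 0.65)]
scene c4_center [([0.463, 0.026, 0.018], 0.64)]
top c1_center [([0.41, -0.31, 0.022], 0.6)]
top c2_center [([0.312, -0.461, 0.018], 0.84), ([0.545, -0.35, 0.019], 0.64)]
top c3_center [([0.421, 0.29, 0.018], 0.82), ([0.279, 0.365, 0.016], 0.81), ([0.464, 0.025, 0.018], 0.54)]
top c4_center [([0.466, 0.025, 0.017], 0.66)]
```

Scene picture: the green courgettes are at (209,258), (190,288), (335,263) and (428,250). The look-alikes are pink (158,240) and blue (442,222), and the ones in the side crate at top (617,343) are off the bench. I choose the four green ones on the bench.

The rack is at (343,308), the gauge on its hook at (468,258), the bottle at (451,305) and the tape at (194,327).

```bash
cat >> h.py <<'E'
def cam(p):
  f=240/np.tan(np.radians(p['fovy'])/2)
  if 'mount' in p:
    T=np.array(p['mount']); s=p['st']; W=np.eye(4); W[:3,:3]=rot(s).as_matrix(); W[:3,3]=s['tcp_pos']; C=W@T
  else: C=np.linalg.inv(np.array(p['extrinsics']))
  return f,C
def shot(n):
  s=env.get_state(); p=env.read_camera(n); p['st']=s; return p
def ray(p,uv,z):
  f,C=cam(p); uv=np.atleast_2d(uv).astype(float)
  d=np.c_[(uv[:,0]-p['cx'])/f,-(uv[:,1]-p['cy'])/f,-np.ones(len(uv))]@C[:3,:3].T; o=C[:3,3]
  return o+d*((z-o[2])/d[:,2])[:,None]
def proj(p,X):
  f,C=cam(p); X=(np.atleast_2d(X)-C[:3,3])@C[:3,:3]
  return np.c_[p['cx']+f*X[:,0]/-X[:,2],p['cy']-f*X[:,1]/-X[:,2]]
def greens(p,z=0.02,amin=150):
  h=cv2.cvtColor(p['pixels'],cv2.COLOR_RGB2HSV); m=cv2.inRange(h,(28,80,50),(48,255,255))
  out=[]
  for c in cv2.findContours(m,cv2.RETR_EXTERNAL,cv2.CHAIN_APPROX_NONE)[0]:
    if cv2.contourArea(c)<amin: continue
    w=ray(p,c[:,0],z)[:,:2]; (c0,(a,b),t)=cv2.minAreaRect((w*1000).astype(np.float32))
    if a<b: a,b,t=b,a,t+90
    out.append((np.round(c0,1).tolist(),round(a),round(b),round((t+90)%180-90,1)))
  return out
E
python3 - <<'E'
from h import *
for n in('top','scene'):
  p=shot(n)
  for g in greens(p): print(n,g)
  for t,z in(('rest_bar',.105),('rack',.02),('gauge_center',.1)):
    for r in env.regions_of(t,p):
      v,u=np.nonzero(r['mask']); 
      w=ray(p,np.c_[u,v],z)[:,:2]; c,(a,b),th=cv2.minAreaRect((w*1000).astype(np.float32)); e,V=np.linalg.eigh(np.cov(w.T))
      print(n,t,round(r['confidence'],2),len(u),np.round(c),a,b,th,'pca',np.degrees(np.arctan2(V[1,1],V[0,1])))
  c=p['pixels']
  if n=='top': crop=np.hstack([cv2.resize(c[130:260,150:400],None,fx=3.2,fy=3.2,interpolation=cv2.INTER_CUBIC)])
  else: crop2=cv2.resize(c[210:345,240:500],None,fx=3,fy=3)
cv2.imwrite('pics/c1.png',crop[...,::-1])
cv2.imwrite('pics/c2.png',crop2[...,::-1])
E
```

```text
top ([251.6, -846.9], 108, 34, -0.2)
top ([270.8, -892.7], 107, 16, -4.9)
top ([410.0, -310.5], 139, 33, 88.9)
top ([418.8, 290.4], 141, 34, 77.8)
top ([461.6, 23.8], 136, 31, -88.5)
top ([538.1, -350.1], 140, 34, -75.4)
top rest_bar 0.71 839 [680.   9.] 333.97174072265625 93.77467346191406 80.18753051757812 pca 81.38877360844114
top rack 0.78 4879 [646.  20.] 360.1982727050781 213.83291625976562 82.16756439208984 pca 81.34755260859812
top gauge_center 0.62 320 [572. 336.] 105.33783721923828 36.567989349365234 86.96900939941406 pca 72.1908388353604
scene ([543.4, -352.0], 137, 56, -74.6)
scene ([467.3, 20.5], 137, 59, -88.2)
scene ([415.2, -312.1], 135, 60, -87.9)
scene ([423.6, 285.4], 137, 60, 85.8)
scene rest_bar 0.63 1159 [719.   2.] 326.2223205566406 47.619754791259766 81.78730010986328 pca 81.72079813860715
scene rack 0.91 6347 [631.  19.] 366.71142578125 213.95236206054688 81.85942077636719 pca 82.19683129828273
scene gauge_center 0.63 655 [552. 333.] 60.73958206176758 246.61708068847656 63.61168670654297 pca 148.56916443301972
```

View pics/c1.png

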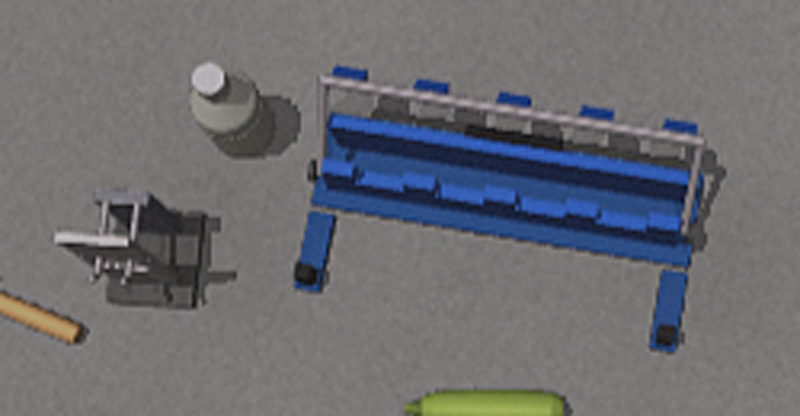

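The crop shows the rack with the bar ends at crop (322,78) and (703,140), the tabs behind it, the posts at (306,273) and (667,335), and the gauge top at (57,238) to (130,240).

```bash
python3 - <<'E'
from h import *
p=shot('top')
def w(pts,z): return ray(p,np.array(pts)/3.2+[150,130],z)[:,:2]*1000
def yaw(a): d=a[0]-a[1]; return np.degrees(np.arctan2(-d[0],d[1]))
b=w([(322,78),(703,140)],.109); print('bar',b,b.mean(0),np.linalg.norm(b[0]-b[1]),yaw(b))
q=w([(306,273),(667,335)],.040); print('posts',q,q.mean(0),yaw(q))
g=w([(57,238),(130,240)],.175); print('gauge',g,g.mean(0),yaw(g))
h=w([(97,192),(150,196)],.12); print('post',h.mean(0),yaw(h))
# tool yaw frame now
M=rot(env.get_state()).as_matrix(); print(M)
print(np.array(env.read_camera('wrist')['mount']))
E
```

```text
bar [[ 731.0299  166.3351]
 [ 683.8303 -159.1866]] [707.4301   3.5743] 328.92578976854384 -8.250203348654491
posts [[ 574.9701  183.5454]
 [ 527.7689 -135.9324]] [551.3695  23.8065] -8.404372107466722
gauge [[570.2681 358.0326]
 [570.1075 299.642 ]] [570.1878 328.8373] -0.1575619444364008
post [621.9358 325.453 ] -2.999244093444522
[[-0.9454  0.3258  0.0001]
 [ 0.3258  0.9454  0.0001]
 [-0.      0.0001 -1.    ]]
[[ 0.0001  0.9529  0.3032  0.0775]
 [ 1.     -0.0001  0.0001  0.0005]
 [ 0.0001  0.3032 -0.9529 -0.1424]
 [ 0.      0.      0.      1.    ]]
```

View pics/c2.png

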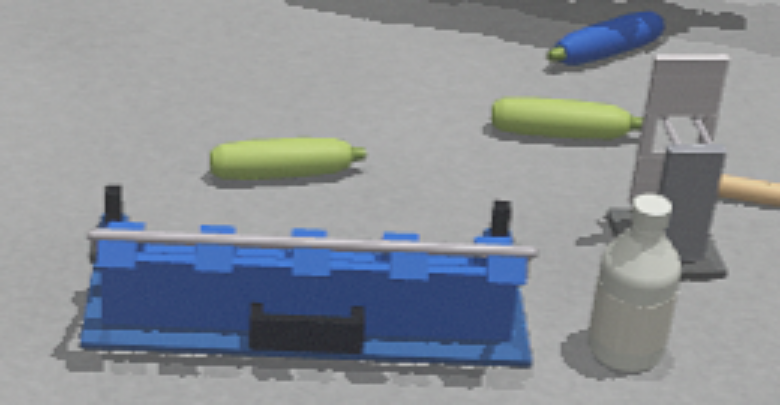

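The crop confirms that the green courgettes are the plain pale ones. The rack yaw is about -8.3°. I'll plan the approach to the bar next.

```bash
cat >> h.py <<'E'
RO=np.array([644.5,13.0]); RY=-8.3
def rk(x,y,z=0):
  a=np.radians(RY); e=np.array([np.cos(a),np.sin(a)]); n=np.array([-e[1],e[0]]); return np.r_[RO+x*e+y*n,z]
def plan(*wps,P=None,A=None,step=55,rstep=1.0):
  """waypoints (xyz mm TCP, tool-y world angle deg); tool down. prints each call's end shift/turn"""
  if P is None:
    s=env.get_state(); M=rot(s).as_matrix(); P=s['tcp_pos']*1000; A=np.degrees(np.arctan2(M[1,1],M[0,1])); print('tilt',M[:,2])
  for X,B in wps:
    X=np.array(X,float); dA=(B-A+180)%360-180 if False else B-A
    n=max(1,int(np.ceil(max(np.linalg.norm(X-P)/step/5,abs(dA)/10/rstep/5))))
    for k in range(n):
      d=(X-P)/(n-k); da=(B-A)/(n-k); a=np.radians(A); ty=np.array([np.cos(a),np.sin(a),0]); tx=np.array([np.sin(a),-np.cos(a),0])*-1
      tx=np.cross(ty,[0,0,-1.])
      print([round(float(d@tx)),round(float(d@ty)),round(float(-d[2]))],[0,0,round(-da/10,2)],'->',np.round(P+d),round(A+da,1)); P=P+d; A=A+da
E
python3 - <<'E'
from h import *
plan(((187,543,270),71),(rk(63.6,36,200),-8.3))
E
```

```text
tilt [ 0.      0.0001 -1.    ]
[0, -1, -39] [0, 0, np.float64(-0.0)] -> [187. 543. 270.] 71.0
[-220, -102, 23] [0, 0, np.float64(2.64)] -> [362. 375. 247.] 44.6
[-243, 7, 23] [0, 0, np.float64(2.64)] -> [537. 207. 223.] 18.1
[-214, 114, 23] [0, 0, np.float64(2.64)] -> [713.  39. 200.] -8.3
```

Call:
move_arm(targets=[[[0,0,-20],[0,0,0],-1],[[0,0,-40],[0,0,0],-1]])

```text
clock: 2.35
tcp_pos: [0.1872, 0.5435, 0.2716]
orientation: [-0.0, 0.165, 0.986, -0.0]
wrist_force: [0.3, 0.6, 0.5]
finger_gap: 0.0856
grip_force: 0.0
```

Call:
move_arm(targets=[[[-44,-20,5],[0,0,0.53],-1],[[-88,-41,9],[0,0,1.06],-1],[[-132,-61,14],[0,0,1.58],-1],[[-176,-82,18],[0,0,2.11],-1],[[-220,-102,23],[0,0,2.64],-1]])

```text
clock: 2.98
tcp_pos: [0.3631, 0.3744, 0.2484]
orientation: [0.0, 0.387, 0.922, 0.0]
wrist_force: [0.1, 0.3, -0.1]
finger_gap: 0.0855
grip_force: 0.0
```

Call:
move_arm(targets=[[[-49,1,5],[0,0,0.53],-1],[[-97,3,9],[0,0,1.06],-1],[[-146,4,14],[0,0,1.58],-1],[[-194,6,18],[0,0,2.11],-1],[[-243,7,23],[0,0,2.64],-1]])

```text
clock: 3.6
tcp_pos: [0.5388, 0.2063, 0.2253]
orientation: [0.0, 0.588, 0.809, 0.0]
wrist_force: [1.1, 0.7, -0.5]
finger_gap: 0.0851
grip_force: 0.0
```

Call:
move_arm(targets=[[[-43,23,5],[0,0,0.53],-1],[[-86,46,9],[0,0,1.06],-1],[[-128,68,14],[0,0,1.58],-1],[[-171,91,18],[0,0,2.11],-1],[[-214,114,23],[0,0,2.64],-1]])

```text
clock: 4.22
tcp_pos: [0.7139, 0.0385, 0.2022]
orientation: [0.0, 0.757, 0.653, 0.0]
wrist_force: [0.5, 0.6, -0.1]
finger_gap: 0.085
grip_force: 0.0
```

```bash
python3 - <<'E'
from h import *
p=shot('wrist'); save(p,'w1.png'); s=p['st']; print(s['clock'],s['tcp_pos'],s['joint_pos'])
for t in 'rail_mid rest_bar rack slot'.split():
    r=env.landmark_of(t,p); print(t,[(np.round(d['centre'],3).tolist(),round(d['confidence'],2)) for d in r])
plan((rk(63.6,36,200),-8.3))
E
```

```text
4.225 [0.7139 0.0385 0.2022] [-0.0583  0.6106  0.4391  1.3989  0.0002  1.6589]
rail_mid [([0.642, 0.011, 0.051], 0.81)]
rest_bar [([0.71, 0.004, 0.11], 0.64)]
rack [([0.642, 0.012, 0.0], 0.56), ([0.712, 0.001, 0.11], 0.28)]
slot [([0.697, 0.002, 0.007], 0.94)]
tilt [-0.0012  0.0005 -1.    ]
[0, 0, 2] [0, 0, np.float64(0.01)] -> [713.  39. 200.] -8.3
```

View pics/w1.png

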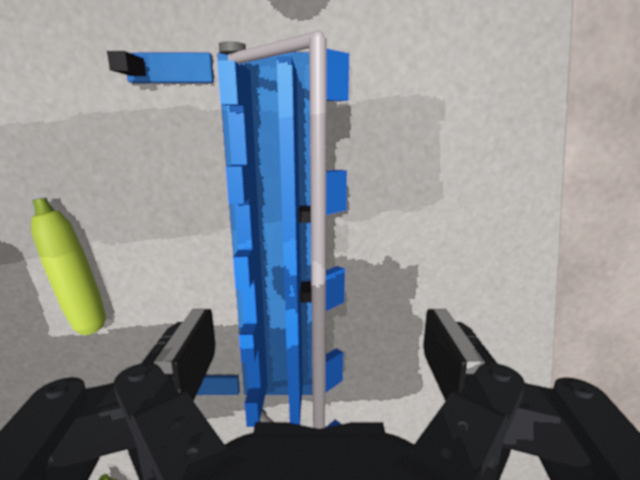

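The wrist view shows the bar at u≈318, centred between the fingers and aligned. The tabs are at v≈75, 192, 289 and 370.

```bash
python3 - <<'E'
from h import *
p=shot('wrist')
b=ray(p,[(316,38),(319,400)],.1086)[:,:2]*1000; d=b[0]-b[1]; print(b,np.degrees(np.arctan2(-d[0],d[1])))
print('expected end',rk(63.6,163),'mid line offset',[ (q-rk(63.6,0)[:2])@(rk(1,0)[:2]-rk(0,0)[:2]) for q in b])
# tab inner-top edges along bar line
v=[(322,v) for v in(52,100,171,212,269,308,352,388)]
w=ray(p,v,.1086)[:,:2]*1000; print([round(float((q-RO)@(rk(0,1)[:2]-RO)),1) for q in w])
print('tcp in bar gap', (p['st']['tcp_pos'][:2]*1000-RO)@(rk(0,1)[:2]-RO))
E
```

```text
[[729.0611 166.4654]
 [694.3657 -86.9715]] -7.795298638069823
expected end [730.9639 165.1116   0.    ] mid line offset [np.float64(-2.078299707608444), np.float64(0.1749438867880393)]
[156.8, 130.5, 87.9, 60.9, 20.1, -10.3, -47.4, -80.2]
tcp in bar gap 36.296468021730625
```

Call:
move_arm(targets=[[[1,-1,30],[0,0,0],-1],[[1,-1,60],[0,0,0],-1],[[1,-1,85],[0,0,0],-1],[[1,-1,105],[0,0,0],-1],[[1,-1,112],[0,0,0],-1]], squeeze=25)

```text
clock: 5.15
tcp_pos: [0.7105, 0.0424, 0.0898]
orientation: [-0.001, 0.755, 0.655, -0.001]
wrist_force: [0.1, -0.1, 0.4]
finger_gap: 0.0852
grip_force: 0.0
```

Call:
move_arm(targets=[[[0,0,0],[0,0,0],1],[[0,0,0],[0,0,0],1],[[0,0,0],[0,0,0],1],[[0,0,0],[0,0,0],1],[[0,0,0],[0,0,0],1]])

```text
clock: 5.78
tcp_pos: [0.7135, 0.0406, 0.0912]
orientation: [0.001, 0.756, 0.655, 0.001]
wrist_force: [2.9, 0.3, 1.5]
finger_gap: 0.0089
grip_force: 25.2
```

Call:
move_arm(targets=[[[0,0,0],[0,0,0],1],[[0,0,0],[0,0,0],1],[[0,0,0],[0,0,0],1]])

```text
clock: 6.15
tcp_pos: [0.7134, 0.0406, 0.0912]
orientation: [0.001, 0.756, 0.655, 0.001]
wrist_force: [5.7, -1.2, 2.2]
finger_gap: 0.0089
grip_force: 25.3
```

Call:
move_arm(targets=[[[0,-14,-11],[0,0,0],1],[[0,-29,-19],[0,0,0],1],[[0,-46,-25],[0,0,0],1],[[0,-64,-26],[0,0,0],1]])

```text
clock: 6.65
tcp_pos: [0.6497, 0.0498, 0.1182]
orientation: [0.001, 0.756, 0.655, 0.001]
wrist_force: [2.0, -0.1, -0.6]
finger_gap: 0.0088
grip_force: 24.9
```

Call:
move_arm(targets=[[[0,-18,2],[0,0,0],1],[[0,-34,7],[0,0,0],1],[[0,-50,15],[0,0,0],1],[[0,-64,26],[0,0,0],1]])

```text
clock: 7.15
tcp_pos: [0.585, 0.0592, 0.09]
orientation: [0.0, 0.756, 0.655, 0.0]
wrist_force: [8.1, -0.3, -7.7]
finger_gap: 0.0088
grip_force: 24.4
```

Call:
move_arm(targets=[[[0,-11,14],[0,0,0],1],[[0,-19,29],[0,0,0],1],[[0,-25,46],[0,0,0],1],[[0,-26,60],[0,0,0],1]])

```text
clock: 7.65
tcp_pos: [0.5618, 0.0626, 0.0311]
orientation: [0.002, 0.756, 0.655, 0.002]
wrist_force: [-2.6, 0.2, 43.9]
finger_gap: 0.0088
grip_force: 29.0
```

```bash
python3 - <<'E'
from h import *
p=shot('scene'); q=shot('top'); print(p['st']['clock'],p['st']['tcp_pos'],p['st']['finger_gap'])
a=cv2.resize(p['pixels'][220:350,230:440],(630,390)); 
cv2.imwrite('pics/c3.png',a[...,::-1])
for c in(p,q): print(env.landmark_of('rest_bar',c)[:1])
E
```

```text
7.65 [0.5618 0.0626 0.0311] 0.008792998695933203
[{'centre': [0.5552, 0.0239, 0.0461], 'confidence': 0.81}]
[{'centre': [0.5555, 0.0245, 0.04], 'confidence': 0.61}]
```

View pics/c3.png

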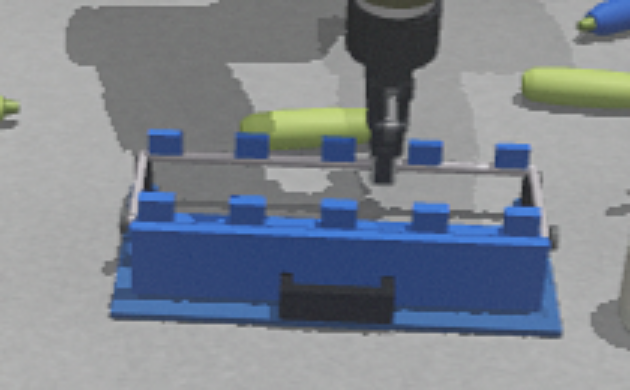

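The rest frame is down on its posts with its tabs upright, and the fingers still hold the bar. I'll ease off, open and lift clear.

Call:
move_arm(targets=[[[0,0,-3],[0,0,0],1],[[0,0,-3],[0,0,0],0],[[0,0,-3],[0,0,0],0],[[0,0,-3],[0,0,0],0]])

```text
clock: 8.35
tcp_pos: [0.5584, 0.0629, 0.0328]
orientation: [-0.001, 0.756, 0.655, -0.001]
wrist_force: [-0.4, 0.1, -0.2]
finger_gap: 0.0425
grip_force: 0.0
```

Call:
move_arm(targets=[[[0,0,-30],[0,0,0],0],[[0,0,-70],[0,0,0],0],[[0,0,-110],[0,0,0],0],[[0,0,-150],[0,0,0],0],[[0,0,-190],[0,0,0],-0.4]])

```text
clock: 8.98
tcp_pos: [0.5588, 0.0629, 0.2244]
orientation: [-0.0, 0.756, 0.655, -0.0]
wrist_force: [0.8, -0.8, 0.2]
finger_gap: 0.059
grip_force: 0.0
```

```bash
python3 - <<'E'
from h import *
p=shot('scene'); q=shot('top'); s=p['st']; print(s['clock'],s['tcp_pos'],s['joint_pos'],s['finger_gap'])
for n,c in(('scene',p),('top',q)):
  print(n,[ (np.round(env.landmark_of(t,c)[0]['centre'],3)) for t in('rest_bar','rail_mid') if env.landmark_of(t,c)])
  for g in greens(c): print(g)
w=shot('wrist'); save(w,'w2.png')
E
```

```text
8.975 [0.5588 0.0629 0.2244] [-0.0307  0.2913 -0.0011  1.2794  0.0001  1.6833] 0.059017578784195994
scene [array([0.555, 0.022, 0.045]), array([0.643, 0.014, 0.051])]
([543.4, -352.0], 137, 56, -74.6)
([466.7, 20.8], 136, 58, -86.5)
([415.2, -312.2], 135, 60, -87.9)
([423.6, 285.4], 137, 60, 85.8)
top [array([0.552, 0.026, 0.04 ]), array([0.649, 0.011, 0.048])]
([251.6, -846.9], 108, 34, -0.2)
([270.8, -892.7], 107, 16, -4.9)
([410.1, -310.5], 139, 33, 88.9)
([461.7, 21.0], 130, 31, -88.5)
([537.8, -350.1], 140, 35, -74.4)
```

View pics/w2.png

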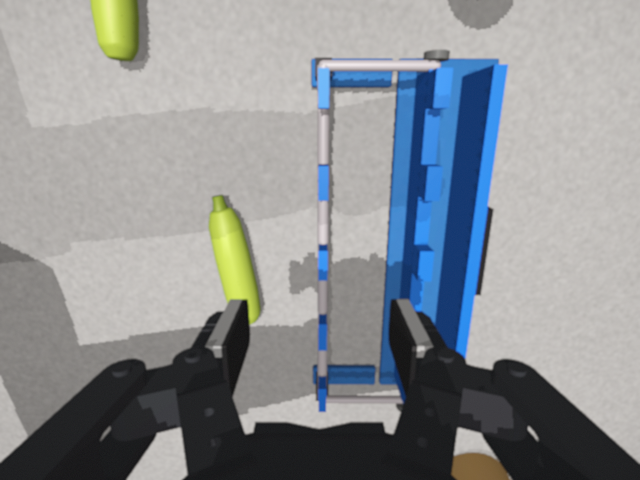

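The frame is out and free, and the wrist view shows both rails, with the bar at u≈323 and the fixed rail at u≈400. I'll refine the rack pose and c4 from here.

```bash
python3 - <<'E'
from h import *
p=shot('wrist')
b=ray(p,[(324,65),(321,395)],.045)[:,:2]*1000; d=b[0]-b[1]; y=np.degrees(np.arctan2(-d[0],d[1])); print(b,b.mean(0),y,np.linalg.norm(d))
a=np.radians(-8.1); e=np.array([np.cos(a),np.sin(a)]); n=np.array([-e[1],e[0]]); print('origin x-comp from bar', (b@e)+90,'RO', RO@e, 'y ends',b@n, RO@n)
print(greens(p,.017))
E
```

```text
[[ 581.0176  187.2245]
 [ 533.3403 -130.5952]] [557.1789  28.3146] -8.531530311608204 321.3759312540267
origin x-comp from bar [638.841  636.4205] RO 636.2385313831328 y ends [267.2228 -54.1441] 103.68115153408728
[([464.3, 21.3], 142, 36, -89.3), ([411.3, 242.8], 45, 39, 81.8)]
```

```bash
sed -i 's/^RO=.*/RO=np.array([645.2,13.7]); RY=-8.2/' h.py; python3 - <<'E'
from h import *
plan(((464,23,110),1),((464,23,3),1),((464,23,140),1),(rk(-45,36,140),81.8),(rk(-45,36,53),81.8))
E
```

```text
tilt [-0.0015  0.0002 -1.    ]
[-53, -88, 112] [0, 0, np.float64(-0.92)] -> [464.  23. 110.] 1.0
[0, 0, 107] [0, 0, np.float64(-0.0)] -> [464.  23.   3.] 1.0
[0, 0, -137] [0, 0, np.float64(-0.0)] -> [464.  23. 140.] 1.0
[15, 71, 0] [0, 0, np.float64(-4.04)] -> [535.  39. 140.] 41.4
[-35, 64, 0] [0, 0, np.float64(-4.04)] -> [606.  56. 140.] 81.8
[0, 0, 87] [0, 0, np.float64(-0.0)] -> [606.  56.  53.] 81.8
```

Call:
move_arm(targets=[[[-13,-22,10],[0,0,-0.23],-0.5],[[-26,-44,30],[0,0,-0.46],-0.5],[[-40,-66,55],[0,0,-0.69],-0.5],[[-53,-88,85],[0,0,-0.92],-0.5],[[-53,-88,112],[0,0,-0.92],-0.5]], squeeze=40)

```text
clock: 10.2
tcp_pos: [0.4627, 0.0226, 0.1102]
orientation: [-0.001, 0.701, 0.713, -0.0]
wrist_force: [0.4, 0.1, 0.4]
finger_gap: 0.064
grip_force: 0.0
```

```bash
python3 - <<'E'
from h import *
p=shot('wrist'); q=shot('top'); print(greens(p,.017), greens(q)); plan(((464,23,3),1))
E
```

```text
[([464.0, 20.3], 144, 35, -88.7)] [([251.6, -846.8], 108, 34, 0.4), ([270.8, -892.7], 107, 16, -4.9), ([410.1, -310.5], 139, 33, 88.9), ([418.7, 290.8], 140, 34, 78.7), ([462.7, -15.8], 56, 31, -88.4), ([537.8, -350.1], 140, 35, -74.4)]
tilt [-0.0052  0.0007 -1.    ]
[0, 2, 106] [0, 0, np.float64(-0.0)] -> [464.  23.   3.] 1.0
```

Call:
move_arm(targets=[[[-1,1,30],[0,0,0],-0.5],[[-1,1,60],[0,0,0],-0.5],[[-1,1,85],[0,0,0],-0.5],[[-1,1,100],[0,0,0],-0.5],[[-1,1,107],[0,0,0],-0.5]])

```text
clock: 10.92
tcp_pos: [0.4664, 0.022, 0.0043]
orientation: [-0.0, 0.701, 0.713, 0.0]
wrist_force: [0.0, -0.6, 0.4]
finger_gap: 0.0642
grip_force: 0.0
```

Call:
move_arm(targets=[[[0,0,0],[0,0,0],1],[[0,0,0],[0,0,0],1],[[0,0,0],[0,0,0],1],[[0,0,0],[0,0,0],1],[[0,0,0],[0,0,0],1]])

```text
clock: 11.55
tcp_pos: [0.4666, 0.0219, 0.0052]
orientation: [0.001, 0.701, 0.713, 0.001]
wrist_force: [-1.2, 0.8, 6.0]
finger_gap: 0.0336
grip_force: 42.3
```

Call:
move_arm(targets=[[[0,0,-20],[0,0,0],1],[[0,0,-50],[0,0,0],1],[[0,0,-80],[0,0,0],1],[[0,0,-110],[0,0,0],1],[[0,0,-137],[0,0,0],1]])

```text
clock: 12.18
tcp_pos: [0.4656, 0.022, 0.1422]
orientation: [-0.0, 0.701, 0.713, 0.0]
wrist_force: [0.6, 0.2, -2.2]
finger_gap: 0.0338
grip_force: 41.2
```

Call:
move_arm(targets=[[[3,14,0],[0,0,-0.8],1],[[6,28,0],[0,0,-1.6],1],[[9,43,0],[0,0,-2.4],1],[[12,57,0],[0,0,-3.2],1],[[15,71,0],[0,0,-4.04],1]])

```text
clock: 12.8
tcp_pos: [0.5366, 0.0383, 0.1408]
orientation: [-0.0, 0.409, 0.912, -0.0]
wrist_force: [0.3, -0.2, -1.5]
finger_gap: 0.0334
grip_force: 41.2
```

Call:
move_arm(targets=[[[-7,13,0],[0,0,-0.8],1],[[-14,26,0],[0,0,-1.6],1],[[-21,38,0],[0,0,-2.4],1],[[-28,51,0],[0,0,-3.2],1],[[-35,64,0],[0,0,-4.04],1]])

```text
clock: 13.42
tcp_pos: [0.6078, 0.0544, 0.1407]
orientation: [-0.001, 0.069, 0.998, 0.0]
wrist_force: [-0.6, -0.6, -3.1]
finger_gap: 0.0334
grip_force: 41.2
```

```bash
python3 - <<'E'
from h import *
p=shot('wrist'); save(p,'w3.png'); print(greens(p,.140+.014)); plan((rk(-45,36,53),81.8)); print(rk(-45,36))
E
```

```text
[([598.6, 56.2], 121, 36, -7.9)]
tilt [ 0.0011  0.0004 -1.    ]
[4, 1, 88] [0, 0, np.float64(0.05)] -> [606.  56.  53.] 81.8
[605.7947  55.7502   0.    ]
```

View pics/w3.png

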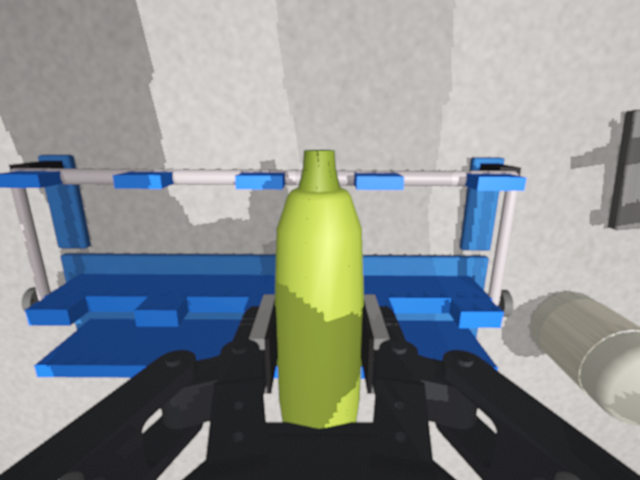

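The wrist view shows the courgette at u=320 above the gap between tabs 260 and 380, which is y=+36, so it is aligned.

Call:
move_arm(targets=[[[2,1,25],[0,0,0.04],1],[[2,1,50],[0,0,0.04],1],[[2,1,68],[0,0,0.04],1],[[2,1,78],[0,0,0.04],1],[[2,1,85],[0,0,0.04],1]])

```text
clock: 14.1
tcp_pos: [0.6056, 0.0555, 0.0559]
orientation: [-0.0, 0.076, 0.997, 0.0]
wrist_force: [-0.7, -0.4, -2.2]
finger_gap: 0.0332
grip_force: 41.3
```

Call:
move_arm(targets=[[[0,0,0],[0,0,0],-0.2],[[0,0,0],[0,0,0],-0.2],[[0,0,0],[0,0,0],-0.2]])

```text
clock: 14.48
tcp_pos: [0.6067, 0.0555, 0.0573]
orientation: [0.001, 0.075, 0.997, 0.0]
wrist_force: [-0.9, 0.1, -1.1]
finger_gap: 0.0514
grip_force: 0.0
```

Call:
move_arm(targets=[[[0,0,-20],[0,0,0],-0.2],[[0,0,-50],[0,0,0],-0.2],[[0,0,-85],[0,0,0],-0.2],[[0,0,-120],[0,0,0],-0.2],[[0,0,-150],[0,0,0],-0.2]])

```text
clock: 15.1
tcp_pos: [0.6063, 0.0555, 0.2085]
orientation: [0.001, 0.075, 0.997, 0.0]
wrist_force: [0.2, -0.1, 0.2]
finger_gap: 0.0515
grip_force: 0.0
```

```bash
python3 - <<'E'
from h import *
q=shot('top'); p=shot('wrist'); print(greens(p,.067)); print(greens(q)); print(rk(-45,36))
plan(((419,289,150),-11.5),((419,289,3),-11.5))
print(p['st']['joint_pos'])
E
```

```text
[([607.5, 55.4], 143, 35, -7.8)]
[([251.6, -846.9], 108, 34, -0.2), ([270.8, -892.7], 107, 16, -4.9), ([410.0, -310.5], 139, 33, 88.9), ([538.1, -350.1], 140, 34, -75.4), ([603.1, 56.0], 109, 32, 2.4)]
[605.7947  55.7502   0.    ]
tilt [ 0.008  -0.0002 -1.    ]
[111, 101, 30] [0, 0, np.float64(4.64)] -> [514. 172. 180.] 34.9
[150, -11, 30] [0, 0, np.float64(4.64)] -> [419. 289. 150.] -11.5
[0, 0, 147] [0, 0, np.float64(-0.0)] -> [419. 289.   3.] -11.5
[-0.0405  0.3814  0.0984  1.2797  0.0001  0.1098]
```

c4 is placed. Now c3, which I'll check from near.

Call:
move_arm(targets=[[[22,20,6],[0,0,0.93],-0.5],[[44,40,12],[0,0,1.86],-0.5],[[67,61,18],[0,0,2.78],-0.5],[[89,81,24],[0,0,3.71],-0.5],[[111,101,30],[0,0,4.64],-0.5]])

```text
clock: 15.82
tcp_pos: [0.5103, 0.1727, 0.1755]
orientation: [-0.0, 0.464, 0.886, -0.0]
wrist_force: [0.1, 0.0, -0.1]
finger_gap: 0.064
grip_force: 0.0
```

Call:
move_arm(targets=[[[30,-2,6],[0,0,0.93],-0.5],[[60,-4,12],[0,0,1.86],-0.5],[[90,-7,18],[0,0,2.78],-0.5],[[120,-9,24],[0,0,3.71],-0.5],[[150,-11,30],[0,0,4.64],-0.5]])

```text
clock: 16.45
tcp_pos: [0.4153, 0.2892, 0.1456]
orientation: [-0.0, 0.776, 0.631, -0.0]
wrist_force: [-0.2, 0.2, -0.2]
finger_gap: 0.0639
grip_force: 0.0
```

```bash
python3 - <<'E'
from h import *
p=shot('wrist'); g=greens(p,.017); print(g, p['st']['tcp_pos'])
c,_,_,t=min(g,key=lambda g:abs(g[0][0]-419)+abs(g[0][1]-289)); t=t%180-90
plan(((*c,3),t),((*c,170),t),(rk(-45,108,170),81.8),(rk(-45,108,55),81.8))
E
```

```text
[([307.5, 308.7], 15, 13, 22.9), ([420.2, 287.3], 142, 35, 77.5)] [0.4153 0.2892 0.1456]
tilt [-0.0033  0.0009 -1.    ]
[-2, 8, 142] [0, 0, np.float64(0.06)] -> [420. 287.   3.] -12.5
[0, 0, -167] [0, 0, np.float64(-0.0)] -> [420. 287. 170.] -12.5
[-57, 113, 0] [0, 0, np.float64(-4.72)] -> [518. 207. 170.] 34.6
[-122, 35, 0] [0, 0, np.float64(-4.72)] -> [616. 127. 170.] 81.8
[0, 0, 115] [0, 0, np.float64(-0.0)] -> [616. 127.  55.] 81.8
```

Call:
move_arm(targets=[[[-2,6,35],[0,0,0.06],-0.5],[[-2,6,70],[0,0,0.06],-0.5],[[-2,6,105],[0,0,0.06],-0.5],[[-2,6,130],[0,0,0.06],-0.5],[[-2,6,141],[0,0,0.06],-0.5]])

```text
clock: 17.12
tcp_pos: [0.4206, 0.2847, 0.0036]
orientation: [-0.0, 0.777, 0.629, -0.001]
wrist_force: [0.5, 0.8, 1.1]
finger_gap: 0.0641
grip_force: 0.0
```

Call:
move_arm(targets=[[[0,0,0],[0,0,0],1],[[0,0,0],[0,0,0],1],[[0,0,0],[0,0,0],1],[[0,0,0],[0,0,0],1],[[0,0,0],[0,0,0],1]])

```text
clock: 17.75
tcp_pos: [0.4225, 0.2857, 0.0061]
orientation: [0.0, 0.777, 0.629, 0.001]
wrist_force: [-0.8, -0.5, 5.1]
finger_gap: 0.0335
grip_force: 41.8
```

Call:
move_arm(targets=[[[0,0,-25],[0,0,0],1],[[0,0,-60],[0,0,0],1],[[0,0,-100],[0,0,0],1],[[0,0,-135],[0,0,0],1],[[0,0,-167],[0,0,0],1]])

```text
clock: 18.38
tcp_pos: [0.4215, 0.2854, 0.1734]
orientation: [-0.0, 0.777, 0.629, 0.0]
wrist_force: [0.5, 0.3, -2.3]
finger_gap: 0.0335
grip_force: 41.0
```

Call:
move_arm(targets=[[[-11,23,0],[0,0,-0.94],1],[[-23,45,0],[0,0,-1.89],1],[[-34,68,0],[0,0,-2.83],1],[[-46,90,0],[0,0,-3.78],1],[[-57,113,0],[0,0,-4.72],1]])

```text
clock: 19.0
tcp_pos: [0.5205, 0.2055, 0.1718]
orientation: [-0.0, 0.458, 0.889, -0.0]
wrist_force: [0.1, 0.7, -2.4]
finger_gap: 0.0337
grip_force: 40.9
```

Call:
move_arm(targets=[[[-24,7,0],[0,0,-0.94],1],[[-49,14,0],[0,0,-1.89],1],[[-73,21,0],[0,0,-2.83],1],[[-98,28,0],[0,0,-3.78],1],[[-122,35,0],[0,0,-4.72],1]])

```text
clock: 19.62
tcp_pos: [0.6195, 0.126, 0.1716]
orientation: [-0.001, 0.064, 0.998, -0.0]
wrist_force: [-0.4, 0.4, -3.0]
finger_gap: 0.0331
grip_force: 40.9
```

```bash
python3 - <<'E'
from h import *
p=shot('wrist'); print(greens(p,.17+.014)); print(p['st']['tcp_pos'],p['st']['finger_gap']); plan((rk(-45,108,55),81.8)); print(rk(-45,108))
E
```

```text
[([609.6, 127.6], 125, 36, -7.3), ([577.1, 93.6], 76, 19, -9.4)]
[0.6195 0.126  0.1716] 0.033147837640944554
tilt [ 0.0013 -0.0014 -1.    ]
[7, 2, 116] [0, 0, np.float64(0.11)] -> [616. 127.  55.] 81.8
[616.064  127.0141   0.    ]
```

Call:
move_arm(targets=[[[3,1,30],[0,0,0.1],1],[[3,1,60],[0,0,0.1],1],[[3,1,90],[0,0,0.1],1],[[3,1,108],[0,0,0.1],1],[[3,1,116],[0,0,0.1],1]])

```text
clock: 20.3
tcp_pos: [0.6146, 0.128, 0.0559]
orientation: [-0.002, 0.075, 0.997, -0.0]
wrist_force: [-16.0, -1.8, 37.6]
finger_gap: 0.0333
grip_force: 45.8
```

Call:
move_arm(targets=[[[0,0,0],[0,0,0],-0.2],[[0,0,0],[0,0,0],-0.2],[[0,0,0],[0,0,0],-0.2]])

```text
clock: 20.68
tcp_pos: [0.617, 0.1281, 0.0568]
orientation: [0.001, 0.075, 0.997, 0.0]
wrist_force: [0.3, 0.7, 0.4]
finger_gap: 0.0514
grip_force: 0.0
```

Call:
move_arm(targets=[[[0,0,-20],[0,0,0],-0.2],[[0,0,-50],[0,0,0],-0.2],[[0,0,-85],[0,0,0],-0.2],[[0,0,-120],[0,0,0],-0.2],[[0,0,-150],[0,0,0],-0.2]])

```text
clock: 21.3
tcp_pos: [0.6168, 0.1281, 0.2081]
orientation: [0.001, 0.075, 0.997, 0.0]
wrist_force: [0.6, -0.2, -1.7]
finger_gap: 0.0513
grip_force: 0.0
```

```bash
python3 - <<'E'
from h import *
p=shot('wrist'); q=shot('top'); print(greens(p,.067)); print(greens(q)); print(rk(-45,108))
plan(((410,-310,170),-1))
E
```

```text
[([608.2, 55.3], 143, 36, -8.6), ([613.8, 128.1], 142, 34, -7.7)]
[([251.6, -846.8], 108, 34, 0.4), ([270.8, -892.7], 107, 16, -4.9), ([410.0, -310.5], 139, 33, 89.1), ([538.1, -350.1], 140, 34, -75.4), ([609.8, 139.3], 118, 36, -8.4), ([615.9, 61.8], 144, 36, -8.9)]
[616.064  127.0141   0.    ]
tilt [ 0.0075  0.0007 -1.    ]
[70, -232, 20] [0, 0, np.float64(4.12)] -> [514. -91. 190.] 40.2
[-100, -221, 20] [0, 0, np.float64(4.12)] -> [ 410. -310.  170.] -1.0
```

Call:
move_arm(targets=[[[14,-46,4],[0,0,0.82],-0.5],[[28,-93,8],[0,0,1.65],-0.5],[[42,-139,12],[0,0,2.47],-0.5],[[56,-186,16],[0,0,3.3],-0.5],[[70,-232,20],[0,0,4.12],-0.5]])

```text
clock: 22.02
tcp_pos: [0.5115, -0.0921, 0.1854]
orientation: [-0.0, 0.423, 0.906, -0.0]
wrist_force: [-0.2, -1.1, 0.8]
finger_gap: 0.0644
grip_force: 0.0
```

Call:
move_arm(targets=[[[-20,-44,4],[0,0,0.82],-0.5],[[-40,-88,8],[0,0,1.65],-0.5],[[-60,-133,12],[0,0,2.47],-0.5],[[-80,-177,16],[0,0,3.3],-0.5],[[-100,-221,20],[0,0,4.12],-0.5]])

```text
clock: 22.65
tcp_pos: [0.4072, -0.311, 0.1655]
orientation: [-0.0, 0.715, 0.699, 0.0]
wrist_force: [0.6, -0.8, -0.1]
finger_gap: 0.0644
grip_force: 0.0
```

```bash
python3 - <<'E'
from h import *
p=shot('wrist'); g=greens(p,.017); print(g, p['st']['tcp_pos'])
c,_,_,t=min(g,key=lambda g:abs(g[0][0]-410)+abs(g[0][1]+310)); t=t%180-90
plan(((*c,3),t),((*c,170),t),(rk(-45,-36,170),81.8),(rk(-45,-36,55),81.8))
E
```

```text
[([540.5, -353.9], 146, 36, -74.7), ([411.8, -313.0], 142, 35, -89.7)] [ 0.4072 -0.311   0.1655]
tilt [-0.0018 -0.003  -1.    ]
[3, 6, 162] [0, 0, np.float64(-0.21)] -> [ 412. -313.    3.] 0.3
[0, 0, -167] [0, 0, np.float64(-0.0)] -> [ 412. -313.  170.] 0.3
[148, 93, 0] [0, 0, np.float64(-4.08)] -> [ 504. -164.  170.] 41.0
[52, 167, 0] [0, 0, np.float64(-4.08)] -> [596. -16. 170.] 81.8
[0, 0, 115] [0, 0, np.float64(-0.0)] -> [596. -16.  55.] 81.8
```

Call:
move_arm(targets=[[[0,4,40],[0,0,-0.1],-0.5],[[0,4,80],[0,0,-0.1],-0.5],[[0,4,120],[0,0,-0.1],-0.5],[[0,4,148],[0,0,-0.1],-0.5],[[0,4,161],[0,0,-0.1],-0.5]])

```text
clock: 23.32
tcp_pos: [0.4111, -0.3086, 0.0031]
orientation: [-0.002, 0.707, 0.707, 0.0]
wrist_force: [-0.1, 0.2, -0.1]
finger_gap: 0.0638
grip_force: 0.0
```

Call:
move_arm(targets=[[[0,0,0],[0,0,0],1],[[0,0,0],[0,0,0],1],[[0,0,0],[0,0,0],1],[[0,0,0],[0,0,0],1],[[0,0,0],[0,0,0],1]])

```text
clock: 23.95
tcp_pos: [0.4128, -0.3105, 0.0062]
orientation: [0.001, 0.707, 0.707, 0.0]
wrist_force: [-0.2, 1.3, 4.1]
finger_gap: 0.0334
grip_force: 41.6
```

Call:
move_arm(targets=[[[0,0,-25],[0,0,0],1],[[0,0,-60],[0,0,0],1],[[0,0,-100],[0,0,0],1],[[0,0,-135],[0,0,0],1],[[0,0,-167],[0,0,0],1]])

```text
clock: 24.58
tcp_pos: [0.4121, -0.3098, 0.1734]
orientation: [0.0, 0.707, 0.707, 0.0]
wrist_force: [-0.1, 0.5, -2.5]
finger_gap: 0.0334
grip_force: 40.8
```

Call:
move_arm(targets=[[[30,19,0],[0,0,-0.82],1],[[59,37,0],[0,0,-1.63],1],[[89,56,0],[0,0,-2.45],1],[[118,74,0],[0,0,-3.26],1],[[148,93,0],[0,0,-4.08],1]])

```text
clock: 25.2
tcp_pos: [0.5054, -0.1609, 0.1719]
orientation: [-0.0, 0.414, 0.91, 0.0]
wrist_force: [-0.4, -0.9, -1.5]
finger_gap: 0.0333
grip_force: 40.7
```

Call:
move_arm(targets=[[[10,33,0],[0,0,-0.82],1],[[21,67,0],[0,0,-1.63],1],[[31,100,0],[0,0,-2.45],1],[[42,134,0],[0,0,-3.26],1],[[52,167,0],[0,0,-4.08],1]])

```text
clock: 25.82
tcp_pos: [0.5979, -0.0124, 0.1718]
orientation: [-0.0, 0.071, 0.997, 0.0]
wrist_force: [0.6, -0.7, -2.7]
finger_gap: 0.0333
grip_force: 40.6
```

```bash
python3 - <<'E'
from h import *
p=shot('wrist'); print(greens(p,.17+.014)); print(p['st']['tcp_pos'],p['st']['finger_gap']); plan((rk(-45,-36,55),81.8)); print(rk(-45,-36))
E
```

```text
[([590.0, -11.2], 121, 36, -6.9), ([566.9, 29.0], 75, 19, -8.6), ([570.5, 67.8], 75, 21, -9.1)]
[ 0.5979 -0.0124  0.1718] 0.03328387670406576
tilt [ 0.0013  0.0028 -1.    ]
[4, -7, 117] [0, 0, np.float64(0.05)] -> [596. -16.  55.] 81.8
[595.5254 -15.5136   0.    ]
```

Call:
move_arm(targets=[[[3,-4,30],[0,0,0.06],1],[[3,-4,60],[0,0,0.06],1],[[3,-4,90],[0,0,0.06],1],[[3,-4,107],[0,0,0.06],1],[[3,-4,115],[0,0,0.06],1]])

```text
clock: 26.5
tcp_pos: [0.5936, -0.017, 0.0563]
orientation: [-0.001, 0.079, 0.997, 0.0]
wrist_force: [0.1, 0.3, -1.7]
finger_gap: 0.0332
grip_force: 40.8
```

Call:
move_arm(targets=[[[0,0,0],[0,0,0],-0.2],[[0,0,0],[0,0,0],-0.2],[[0,0,0],[0,0,0],-0.2]])

```text
clock: 26.88
tcp_pos: [0.5952, -0.0172, 0.0586]
orientation: [0.001, 0.079, 0.997, -0.0]
wrist_force: [-0.3, 0.3, 0.1]
finger_gap: 0.0513
grip_force: 0.0
```

Call:
move_arm(targets=[[[0,0,-20],[0,0,0],-0.2],[[0,0,-50],[0,0,0],-0.2],[[0,0,-85],[0,0,0],-0.2],[[0,0,-120],[0,0,0],-0.2],[[0,0,-150],[0,0,0],-0.2]])

```text
clock: 27.5
tcp_pos: [0.5946, -0.0171, 0.2097]
orientation: [0.001, 0.079, 0.997, -0.0]
wrist_force: [0.0, 0.2, 0.5]
finger_gap: 0.0511
grip_force: 0.0
```

```bash
python3 - <<'E'
from h import *
p=shot('wrist'); q=shot('top'); print(greens(p,.067)); print(greens(q)); print(rk(-45,-36))
plan(((539,-352,170),15))
E
```

```text
[([531.0, -253.5], 33, 19, -24.1), ([597.5, -17.0], 142, 35, -9.4), ([607.8, 55.9], 143, 36, -8.6), ([613.9, 129.2], 142, 39, -8.3)]
[([251.6, -846.8], 108, 34, 0.1), ([270.8, -892.7], 107, 16, -4.9), ([538.1, -350.1], 140, 34, -75.4)]
[595.5254 -15.5136   0.    ]
tilt [ 0.0081 -0.0012 -1.    ]
[2, -170, 21] [0, 0, np.float64(3.3)] -> [ 568. -185.  191.] 48.0
[-91, -144, 21] [0, 0, np.float64(3.3)] -> [ 539. -352.  170.] 15.0
```

Call:
move_arm(targets=[[[0,-34,4],[0,0,0.66],-0.5],[[1,-68,8],[0,0,1.32],-0.5],[[1,-102,13],[0,0,1.98],-0.5],[[2,-136,17],[0,0,2.64],-0.5],[[2,-170,21],[0,0,3.3],-0.5]])

```text
clock: 28.22
tcp_pos: [0.5651, -0.1855, 0.1856]
orientation: [-0.0, 0.36, 0.933, 0.0]
wrist_force: [0.0, -0.8, -0.2]
finger_gap: 0.064
grip_force: 0.0
```

Call:
move_arm(targets=[[[-18,-29,4],[0,0,0.66],-0.5],[[-36,-58,8],[0,0,1.32],-0.5],[[-55,-86,13],[0,0,1.98],-0.5],[[-73,-115,17],[0,0,2.64],-0.5],[[-91,-144,21],[0,0,3.3],-0.5]])

```text
clock: 28.85
tcp_pos: [0.5364, -0.3534, 0.1645]
orientation: [-0.0, 0.61, 0.792, 0.0]
wrist_force: [0.5, -0.9, 0.2]
finger_gap: 0.064
grip_force: 0.0
```

```bash
python3 - <<'E'
from h import *
p=shot('wrist'); g=greens(p,.017); print(g, p['st']['tcp_pos'])
c,_,_,t=min(g,key=lambda g:abs(g[0][0]-538)+abs(g[0][1]+350)); t=t%180-90
plan(((*c,3),t),((*c,170),t),(rk(-45,-108,170),81.8),(rk(-45,-108,55),81.8))
E
```

```text
[([539.9, -353.0], 142, 34, -74.6)] [ 0.5364 -0.3534  0.1645]
tilt [-0.001  -0.0021 -1.    ]
[3, 6, 161] [0, 0, np.float64(-0.1)] -> [ 540. -353.    3.] 15.4
[0, 0, -167] [0, 0, np.float64(-0.0)] -> [ 540. -353.  170.] 15.4
[122, 57, 0] [0, 0, np.float64(-3.32)] -> [ 563. -220.  170.] 48.6
[71, 115, 0] [0, 0, np.float64(-3.32)] -> [585. -87. 170.] 81.8
[0, 0, 115] [0, 0, np.float64(-0.0)] -> [585. -87.  55.] 81.8
```

Call:
move_arm(targets=[[[-1,4,40],[0,0,0],-0.5],[[-1,4,80],[0,0,0],-0.5],[[-1,4,120],[0,0,0],-0.5],[[-1,4,148],[0,0,0],-0.5],[[-1,4,160],[0,0,0],-0.5]])

```text
clock: 29.52
tcp_pos: [0.5396, -0.3512, 0.0028]
orientation: [-0.002, 0.609, 0.793, 0.0]
wrist_force: [-0.0, -0.6, 0.7]
finger_gap: 0.0643
grip_force: 0.0
```

Call:
move_arm(targets=[[[0,0,0],[0,0,0],1],[[0,0,0],[0,0,0],1],[[0,0,0],[0,0,0],1],[[0,0,0],[0,0,0],1],[[0,0,0],[0,0,0],1]])

```text
clock: 30.15
tcp_pos: [0.5417, -0.353, 0.0065]
orientation: [0.001, 0.609, 0.793, 0.0]
wrist_force: [-0.1, -0.2, 4.6]
finger_gap: 0.0335
grip_force: 41.8
```

Call:
move_arm(targets=[[[0,0,-25],[0,0,0],1],[[0,0,-60],[0,0,0],1],[[0,0,-100],[0,0,0],1],[[0,0,-135],[0,0,0],1],[[0,0,-167],[0,0,0],1]])

```text
clock: 30.78
tcp_pos: [0.5407, -0.3523, 0.1732]
orientation: [-0.0, 0.609, 0.793, 0.0]
wrist_force: [-0.3, -0.6, -1.6]
finger_gap: 0.0335
grip_force: 40.9
```

Call:
move_arm(targets=[[[24,11,0],[0,0,-0.66],1],[[49,23,0],[0,0,-1.33],1],[[73,34,0],[0,0,-1.99],1],[[98,46,0],[0,0,-2.66],1],[[122,57,0],[0,0,-3.32],1]])

```text
clock: 31.4
tcp_pos: [0.5642, -0.2187, 0.1717]
orientation: [-0.001, 0.355, 0.935, 0.0]
wrist_force: [0.3, -0.2, -2.5]
finger_gap: 0.0336
grip_force: 40.9
```

Call:
move_arm(targets=[[[14,23,0],[0,0,-0.66],1],[[28,46,0],[0,0,-1.33],1],[[43,69,0],[0,0,-1.99],1],[[57,92,0],[0,0,-2.66],1],[[71,115,0],[0,0,-3.32],1]])

```text
clock: 32.02
tcp_pos: [0.5879, -0.0858, 0.1718]
orientation: [-0.0, 0.073, 0.997, 0.0]
wrist_force: [0.8, 0.0, -2.0]
finger_gap: 0.0332
grip_force: 40.9
```

```bash
python3 - <<'E'
from h import *
p=shot('wrist'); print(greens(p,.17+.014)); print(p['st']['tcp_pos'],p['st']['finger_gap']); plan((rk(-45,-108,55),81.8)); print(rk(-45,-108))
E
```

```text
[([578.7, -84.2], 124, 36, -8.4), ([562.3, -5.2], 75, 21, -9.1), ([556.8, -44.0], 76, 19, -8.4), ([566.7, 27.7], 75, 23, 6.6)]
[ 0.5879 -0.0858  0.1718] 0.03322815166759594
tilt [-0.0007  0.0028 -1.    ]
[2, -5, 117] [0, 0, np.float64(0.02)] -> [585. -87.  55.] 81.8
[585.2561 -86.7775   0.    ]
```

Call:
move_arm(targets=[[[3,-1,30],[0,0,0],1],[[3,-1,60],[0,0,0],1],[[3,-1,90],[0,0,0],1],[[3,-1,107],[0,0,0],1],[[3,-1,115],[0,0,0],1]])

```text
clock: 32.7
tcp_pos: [0.5844, -0.0872, 0.0563]
orientation: [-0.001, 0.075, 0.997, 0.0]
wrist_force: [-6.3, 0.8, 25.2]
finger_gap: 0.0332
grip_force: 44.8
```

Call:
move_arm(targets=[[[0,0,0],[0,0,0],-0.2],[[0,0,0],[0,0,0],-0.2],[[0,0,0],[0,0,0],-0.2]])

```text
clock: 33.08
tcp_pos: [0.586, -0.0876, 0.0584]
orientation: [0.001, 0.075, 0.997, -0.0]
wrist_force: [-0.6, -0.1, -0.1]
finger_gap: 0.0509
grip_force: 0.0
```

Call:
move_arm(targets=[[[0,0,-20],[0,0,0],-0.2],[[0,0,-50],[0,0,0],-0.2],[[0,0,-85],[0,0,0],-0.2],[[0,0,-120],[0,0,0],-0.2],[[0,0,-170],[0,0,0],-0.2]])

```text
clock: 33.7
tcp_pos: [0.5845, -0.0872, 0.2281]
orientation: [-0.001, 0.075, 0.997, 0.0]
wrist_force: [0.5, 0.1, 0.2]
finger_gap: 0.0515
grip_force: 0.0
```

```bash
python3 - <<'E'
from h import *
p=shot('wrist'); save(p,'w4.png'); print(greens(p,.067),[rk(-45,y)[:2] for y in(-108,-36,36,108)])
plan(((571,329,290),0))
E
```

```text
[([597.0, -16.7], 142, 36, -8.7), ([607.7, 56.4], 143, 39, -8.5), ([585.4, -87.3], 142, 34, -7.7), ([614.2, 129.1], 142, 43, -7.7)] [array([585.2561, -86.7775]), array([595.5254, -15.5136]), array([605.7947,  55.7502]), array([616.064 , 127.0141])]
tilt [ 0.0098 -0.0028 -0.9999]
[39, 205, -27] [0, 0, np.float64(4.07)] -> [579. 120. 263.] 40.7
[163, 130, -27] [0, 0, np.float64(4.07)] -> [571. 329. 290.] 0.0
```

View pics/w4.png

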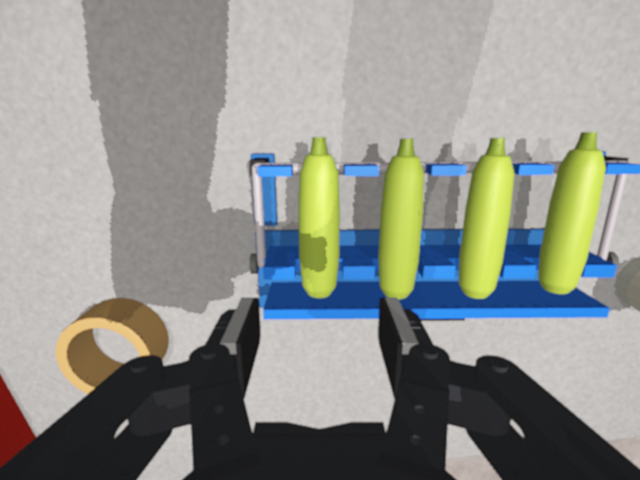

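All four courgettes lie in the gaps: image u≈319, 402, 487 and 575, tabs between. Now the gauge.

Call:
move_arm(targets=[[[8,41,-10],[0,0,0.81],-0.2],[[16,82,-20],[0,0,1.63],-0.2],[[23,123,-27],[0,0,2.44],-0.2],[[31,164,-27],[0,0,3.26],-0.2],[[39,205,-27],[0,0,4.07],-0.2]])

```text
clock: 34.38
tcp_pos: [0.5774, 0.1225, 0.2551]
orientation: [0.001, 0.419, 0.908, 0.0]
wrist_force: [0.3, 0.1, 0.5]
finger_gap: 0.0513
grip_force: 0.0
```

Call:
move_arm(targets=[[[33,26,-5],[0,0,0.81],-0.2],[[65,52,-10],[0,0,1.63],-0.2],[[98,78,-15],[0,0,2.44],-0.2],[[130,104,-20],[0,0,3.26],-0.2],[[163,130,-27],[0,0,4.07],-0.2]])

```text
clock: 35.0
tcp_pos: [0.5695, 0.3309, 0.2819]
orientation: [0.0, 0.709, 0.705, 0.001]
wrist_force: [1.3, -0.5, 0.6]
finger_gap: 0.0515
grip_force: 0.0
```

```bash
python3 - <<'E'
from h import *
p=shot('wrist'); save(p,'w5.png'); print(p['st']['tcp_pos'])
for t in ('gauge_center','gauge_foot','hook'): print(t,[(np.round(d['centre'],4).tolist(),round(d['confidence'],2)) for d in env.landmark_of(t,p)])
E
```

```text
[0.5695 0.3309 0.2819]
gauge_center [([0.5707, 0.3272, 0.0996], 0.98)]
gauge_foot [([0.5706, 0.3282, 0.0302], 0.89), ([0.6135, 0.1296, 0.0662], 0.25)]
hook [([0.5797, 0.329, 0.0001], 0.92)]
```

View pics/w5.png

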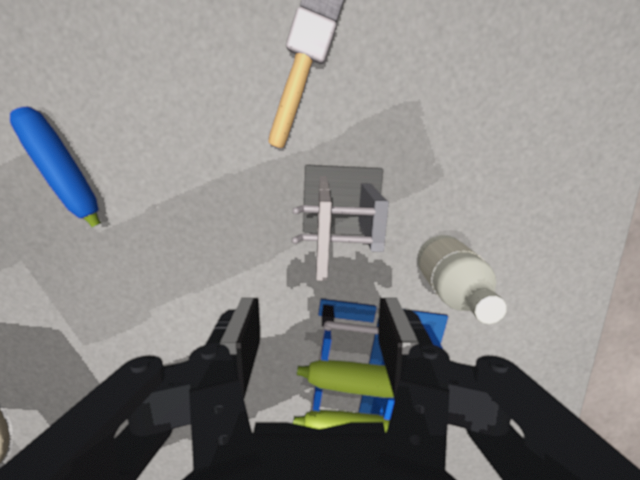

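```bash
python3 - <<'E'
from h import *
p=shot('wrist')
m=env.regions_of('gauge_center',p)[0]['mask']; v,u=np.nonzero(m); print(u.min(),u.max(),v.min(),v.max())
a=p['pixels'][:,:,:].astype(int).sum(2)
for r in range(195,285,10): print(r,a[r,310:342].tolist())
for e in ([(325,200),(322,278)],[(325,203),(322,278)]):
  b=ray(p,e,.175)[:,:2]*1000; d=b[0]-b[1]; print(b,b.mean(0),np.linalg.norm(d),np.degrees(np.arctan2(-d[0],d[1])))
h=ray(p,[(382,212),(380,240)],.12)[:,:2]*1000; k=ray(p,[(300,211),(298,239)],.125)[:,:2]*1000; print(h,k)
E
```

```text
315 329 175 279
195 [343, 344, 342, 342, 344, 343, 342, 337, 340, 357, 361, 358, 358, 358, 358, 358, 358, 360, 355, 331, 299, 306, 333, 339, 339, 338, 336, 338, 336, 337, 338, 331]
205 [446, 443, 437, 435, 432, 430, 425, 414, 375, 397, 520, 604, 627, 627, 625, 626, 626, 624, 626, 623, 583, 468, 325, 302, 324, 341, 345, 347, 352, 358, 360, 358]
215 [194, 194, 219, 261, 288, 291, 289, 325, 399, 471, 560, 611, 623, 622, 622, 621, 621, 621, 620, 594, 501, 339, 212, 186, 186, 191, 191, 192, 191, 192, 192, 193]
225 [321, 318, 319, 320, 318, 323, 322, 320, 390, 525, 603, 621, 621, 619, 619, 616, 616, 621, 615, 567, 442, 276, 195, 197, 247, 315, 360, 373, 373, 370, 371, 369]
235 [532, 528, 525, 524, 523, 518, 496, 445, 464, 555, 608, 617, 614, 615, 615, 613, 616, 611, 571, 465, 343, 328, 391, 425, 428, 426, 423, 420, 414, 415, 411, 408]
245 [510, 507, 509, 513, 515, 506, 462, 437, 522, 593, 614, 614, 611, 611, 612, 612, 614, 594, 525, 417, 352, 348, 395, 468, 506, 515, 516, 520, 519, 512, 511, 513]
255 [355, 356, 348, 391, 471, 498, 470, 482, 554, 601, 610, 609, 608, 606, 607, 610, 609, 573, 477, 382, 341, 343, 385, 468, 519, 524, 520, 522, 526, 531, 531, 528]
265 [353, 357, 355, 353, 347, 338, 394, 519, 588, 606, 606, 603, 601, 603, 604, 604, 574, 487, 380, 350, 352, 350, 348, 347, 349, 353, 358, 357, 362, 360, 358, 354]
275 [354, 353, 353, 354, 351, 382, 473, 561, 597, 603, 599, 598, 598, 601, 604, 593, 539, 445, 369, 353, 358, 358, 362, 364, 366, 362, 359, 354, 353, 350, 356, 361]
[[573.945  360.3974]
 [572.1717 301.4985]] [573.0584 330.948 ] 58.92559511294183 -1.7245674880746158
[[573.9619 358.2768]
 [572.1717 301.4985]] [573.0668 329.8877] 56.80649926051378 -1.8058842045108188
[[624.1304 339.5263]
 [623.7733 314.3092]] [[553.8505 341.3506]
 [551.7956 316.5958]]
```

The gauge top edge runs from about (325,200) to (322,279). That puts its centre near (573,330) mm with a yaw of about -2.5°.

```bash
python3 - <<'E'
from h import *
plan(((573,329.5,190),-2.5),((573,329.5,140),-2.5))
E
```

```text
tilt [ 0.0001 -0.0002 -1.    ]
[1, 3, 91] [0, 0, np.float64(0.25)] -> [573. 330. 190.] -2.5
[0, 0, 50] [0, 0, np.float64(-0.0)] -> [573. 330. 140.] -2.5
```

Call:
move_arm(targets=[[[1,3,35],[0,0,0.25],-0.2],[[1,3,70],[0,0,0.25],-0.2],[[1,3,100],[0,0,0.25],-0.2],[[1,3,125],[0,0,0.25],-0.2],[[1,3,141],[0,0,0.25],-0.2]])

```text
clock: 35.92
tcp_pos: [0.5723, 0.3289, 0.139]
orientation: [-0.0, 0.723, 0.691, -0.001]
wrist_force: [0.2, -0.7, 0.3]
finger_gap: 0.0513
grip_force: 0.0
```

Call:
move_arm(targets=[[[0,0,0],[0,0,0],1],[[0,0,0],[0,0,0],1],[[0,0,0],[0,0,0],1],[[0,0,0],[0,0,0],1],[[0,0,0],[0,0,0],1]], squeeze=50)

```text
clock: 36.55
tcp_pos: [0.5734, 0.3308, 0.1417]
orientation: [0.001, 0.722, 0.691, 0.001]
wrist_force: [0.8, -0.4, 6.2]
finger_gap: 0.0069
grip_force: 51.3
```

Call:
move_arm(targets=[[[0,0,-5],[0,0,0],1],[[0,0,-12],[0,0,0],1],[[0,0,-21],[0,0,0],1],[[0,0,-21],[0,0,0],1]])

```text
clock: 37.05
tcp_pos: [0.5731, 0.3308, 0.1624]
orientation: [0.0, 0.722, 0.691, 0.001]
wrist_force: [0.0, -0.2, -1.1]
finger_gap: 0.0074
grip_force: 50.5
```

```bash
python3 - <<'E'
from h import *
p=shot('wrist'); save(p,'w6.png'); print(p['st']['tcp_pos'],p['st']['finger_gap'],p['st']['wrist_force'])
E
```

```text
[0.5731 0.3308 0.1624] 0.00737395300161036 [ 0.0436 -0.2407 -1.137 ]
```

View pics/w6.png

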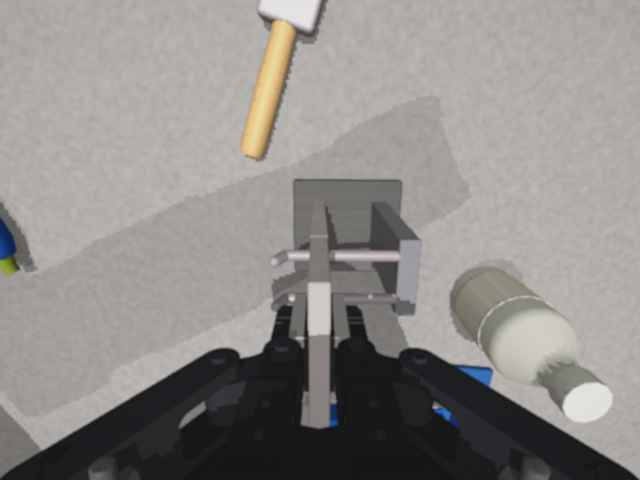

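The gauge is held upright at u≈319, with the prongs passing through its window. I'll back it off along -y of the tool and then carry it.

Call:
move_arm(targets=[[[0,-15,0],[0,0,0],1],[[0,-32,0],[0,0,0],1],[[0,-50,0],[0,0,0],1],[[0,-65,0],[0,0,0],1]])

```text
clock: 37.6
tcp_pos: [0.5067, 0.3333, 0.161]
orientation: [-0.0, 0.722, 0.691, -0.0]
wrist_force: [0.1, -0.1, -0.2]
finger_gap: 0.0077
grip_force: 50.4
```

Call:
move_arm(targets=[[[0,0,-25],[0,0,0],1],[[0,0,-60],[0,0,0],1],[[0,0,-90],[0,0,0],1]])

```text
clock: 37.98
tcp_pos: [0.5074, 0.3335, 0.2525]
orientation: [0.0, 0.722, 0.691, 0.0]
wrist_force: [1.2, 0.2, -0.9]
finger_gap: 0.0071
grip_force: 50.4
```

```bash
python3 - <<'E'
from h import *
p=shot('scene'); print(p['st']['tcp_pos'],p['st']['finger_gap'])
for n in('scene','top'):
  c=shot(n); print([(np.round(d['centre'],4).tolist(),round(d['confidence'],2)) for t in('gauge_center','gauge_foot') for d in env.landmark_of(t,c)])
plan((rk(52,0,240),-8.2))
E
```

```text
[0.5074 0.3335 0.2525] 0.007101515053074672
[([0.5087, 0.3328, 0.2157], 0.69), ([0.5086, 0.3324, 0.1438], 0.84)]
[([0.5074, 0.3353, 0.2159], 0.55), ([0.5083, 0.3323, 0.1429], 0.73)]
tilt [-0.0025 -0.0012 -1.    ]
[-159, 102, 5] [0, 0, np.float64(0.28)] -> [602. 170. 245.] -5.4
[-154, 110, 5] [0, 0, np.float64(0.28)] -> [697.   6. 240.] -8.2
```

Call:
move_arm(targets=[[[-32,20,1],[0,0,0.06],1],[[-64,41,2],[0,0,0.11],1],[[-95,61,3],[0,0,0.17],1],[[-127,82,4],[0,0,0.22],1],[[-159,102,5],[0,0,0.28],1]])

```text
clock: 38.95
tcp_pos: [0.6024, 0.1689, 0.2446]
orientation: [-0.001, 0.739, 0.673, -0.001]
wrist_force: [-0.4, 0.7, -0.6]
finger_gap: 0.0075
grip_force: 50.5
```

Call:
move_arm(targets=[[[-31,22,1],[0,0,0.06],1],[[-62,44,2],[0,0,0.11],1],[[-92,66,3],[0,0,0.17],1],[[-123,88,4],[0,0,0.22],1],[[-154,110,5],[0,0,0.28],1]])

```text
clock: 39.58
tcp_pos: [0.6978, 0.0055, 0.2395]
orientation: [-0.001, 0.755, 0.655, -0.001]
wrist_force: [0.5, -0.8, -1.1]
finger_gap: 0.0074
grip_force: 50.5
```

Call:
move_arm(targets=[[[0,0,20],[0,0,0],1],[[0,0,35],[0,0,0],1],[[0,0,35],[0,0,0],1],[[0,0,35],[0,0,0],1]])

```text
clock: 40.08
tcp_pos: [0.6976, 0.0072, 0.2066]
orientation: [-0.0, 0.755, 0.656, 0.0]
wrist_force: [0.6, 0.5, -0.4]
finger_gap: 0.0073
grip_force: 50.4
```

```bash
python3 - <<'E'
from h import *
p=shot('wrist'); save(p,'w7.png'); print(p['st']['tcp_pos'],rk(52,0))
for t in ('slot','rail_mid','rack','gauge_center','gauge_foot'): print(t,[(np.round(d['centre'],4).tolist(),round(d['confidence'],2)) for d in env.landmark_of(t,p)])
plan((rk(52,0,200),-8.2))
for q in ((58.5,34,36),(58.5,-34,36),(45,34,72),(45,-34,72),(45,160,72),(45,-160,72)): print(q,proj(p,rk(*q)/1000))
E
```

```text
[0.6976 0.0072 0.2066] [696.6684   6.2833   0.    ]
slot [([0.6944, 0.0027, 0.0057], 0.85)]
rail_mid [([0.6397, 0.009, 0.0496], 0.89)]
rack [([0.6421, 0.0133, 0.0003], 0.83)]
gauge_center []
gauge_foot []
tilt [ 0.0012 -0.0001 -1.    ]
[-1, -1, 7] [0, 0, np.float64(0.01)] -> [697.   6. 200.] -8.2
(58.5, 34, 36) [[325.1816 182.7236]]
(58.5, -34, 36) [[324.5981 256.7753]]
(45, 34, 72) [[308.4566 189.4167]]
(45, -34, 72) [[308.9603 271.5343]]
(45, 160, 72) [[307.2945  -0.0491]]
(45, -160, 72) [[309.7306 397.1296]]
```

View pics/w7.png

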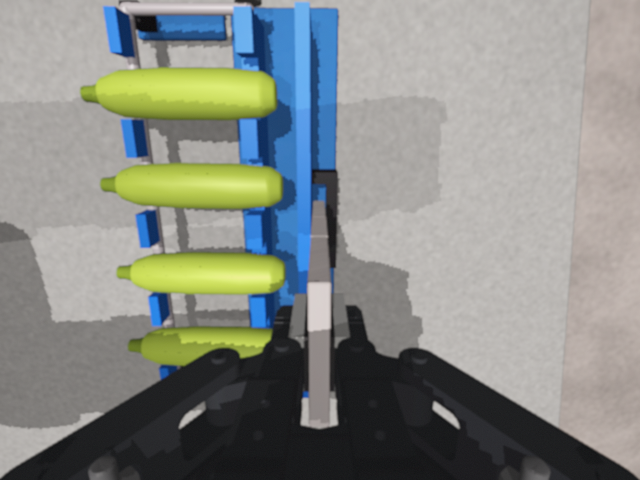

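The wrist view shows the black socket at u≈312–337, v≈170–265, under the gauge at u≈319. One enlarged crop will check the fit.

```bash
python3 - <<'E'
from h import *
p=shot('wrist'); c=p['pixels'][150:290,250:400]
cv2.imwrite('pics/c4.png',cv2.resize(c,None,fx=4,fy=4,interpolation=cv2.INTER_CUBIC)[...,::-1])
for v in(176,184,190,196): print(v,p['pixels'][v,290:345].astype(int).sum(1).tolist())
E
```

```text
176 [367, 369, 368, 365, 366, 384, 418, 443, 446, 447, 448, 450, 448, 448, 449, 446, 449, 449, 435, 364, 248, 135, 96, 93, 119, 148, 169, 175, 174, 176, 172, 173, 175, 173, 173, 175, 176, 171, 172, 174, 174, 175, 169, 172, 166, 174, 278, 411, 476, 494, 505, 509, 513, 519, 519]
184 [220, 214, 217, 256, 323, 373, 411, 434, 444, 443, 441, 440, 443, 442, 442, 442, 444, 445, 429, 360, 248, 189, 194, 205, 210, 211, 213, 210, 211, 212, 209, 211, 215, 206, 186, 172, 162, 161, 166, 163, 164, 165, 163, 162, 166, 171, 226, 341, 448, 501, 516, 514, 512, 511, 512]
190 [215, 221, 219, 217, 254, 337, 401, 433, 437, 436, 438, 438, 437, 438, 438, 438, 438, 441, 425, 352, 250, 203, 211, 218, 214, 214, 216, 254, 321, 355, 361, 362, 361, 354, 313, 238, 181, 157, 165, 164, 163, 163, 163, 161, 157, 168, 213, 283, 373, 466, 511, 519, 513, 510, 509]
196 [215, 212, 219, 249, 312, 362, 405, 425, 433, 432, 433, 433, 433, 431, 434, 432, 433, 435, 418, 351, 246, 199, 205, 212, 212, 213, 251, 315, 352, 358, 360, 360, 361, 346, 294, 214, 165, 154, 161, 159, 162, 156, 161, 163, 159, 176, 242, 349, 449, 495, 501, 499, 504, 509, 512]
```

View pics/c4.png

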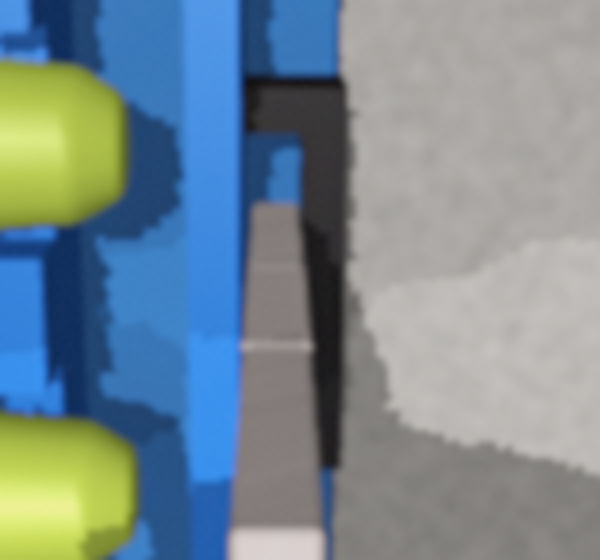

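```bash
python3 - <<'E'
from h import *
p=shot('wrist'); s=p['st']; print(s['tcp_pos'])
e=(rk(1,0)-rk(0,0))[:2]; n=(rk(0,1)-rk(0,0))[:2]
z=s['tcp_pos'][2]-.110
for uv,zz in (((313.3,200.8),z),((325.0,200.8),z),((310.7,236.5),None),((328.2,236.5),None)):
  if zz is None: continue
  q=ray(p,[uv],zz)[0,:2]*1000; print((q-RO)@e,(q-RO)@n)
t=s['tcp_pos'][:2]*1000; print('tcp',(t-RO)@e,(t-RO)@n)
plan((rk(52,0,119),-8.2))
E
```

```text
[0.698  0.0067 0.2069]
49.5894129759132 29.44623725564376
57.86994503173307 29.459083386644014
tcp 53.23565212271483 0.5689265128179608
tilt [ 0.0007 -0.     -1.    ]
[-1, -1, 88] [0, 0, np.float64(0.01)] -> [697.   6. 119.] -8.2
```

Call:
move_arm(targets=[[[0,-1.5,0],[0,0,0],1],[[0,-1.5,18],[0,0,0],1],[[0,-1.5,36],[0,0,0],1],[[0,-1.5,52],[0,0,0],1],[[0,-1.5,52],[0,0,0],1]])

```text
clock: 41.1
tcp_pos: [0.6954, 0.0068, 0.1525]
orientation: [-0.001, 0.755, 0.655, -0.001]
wrist_force: [0.1, -0.5, -1.1]
finger_gap: 0.0074
grip_force: 50.4
```

Call:
move_arm(targets=[[[0,0,0],[0,0,0],1],[[0,0,4],[0,0,0],1],[[0,0,8],[0,0,0],1],[[0,0,12],[0,0,0],1],[[0,0,12],[0,0,0],1]])

```text
clock: 41.72
tcp_pos: [0.696, 0.0068, 0.1417]
orientation: [-0.0, 0.755, 0.655, -0.0]
wrist_force: [-0.3, -0.1, -0.9]
finger_gap: 0.0075
grip_force: 50.5
```

```bash
python3 - <<'E'
from h import *
s=env.get_state(); e=(rk(1,0)-rk(0,0))[:2]; t=s['tcp_pos'][:2]*1000; print(s['tcp_pos'],(t-RO)@e,s['wrist_force'],s['ft_torque'],s['grip_force'])
E
```

```text
[0.696  0.0068 0.1417] 51.21985507659312 [-0.3466 -0.1021 -0.8603] [ 0.0038 -0.0127  0.0325] 50.45294165611267
```

The foot is in the slot mouth with no contact force. I'll lower it the rest of the way.

Call:
move_arm(targets=[[[0,0.5,5],[0,0,0],1],[[0,0.5,10],[0,0,0],1],[[0,0.5,15],[0,0,0],1],[[0,0.5,19],[0,0,0],1],[[0,0.5,22],[0,0,0],1]])

```text
clock: 42.35
tcp_pos: [0.6967, 0.0067, 0.1199]
orientation: [-0.0, 0.755, 0.655, -0.0]
wrist_force: [-0.5, -0.2, 10.7]
finger_gap: 0.0074
grip_force: 52.8
```

Call:
move_arm(targets=[[[0,0,0],[0,0,0],1],[[0,0,1],[0,0,0],1],[[0,0,1],[0,0,0],1]])

```text
clock: 42.72
tcp_pos: [0.697, 0.0067, 0.12]
orientation: [0.0, 0.755, 0.655, 0.0]
wrist_force: [-0.6, 0.1, 2.6]
finger_gap: 0.0073
grip_force: 51.0
```

Call:
move_arm(targets=[[[0,0,0],[0,0,0],0],[[0,0,0],[0,0,0],-0.1],[[0,0,0],[0,0,0],-0.1],[[0,0,0],[0,0,0],-0.1]])

```text
clock: 43.22
tcp_pos: [0.6968, 0.0067, 0.1192]
orientation: [-0.0, 0.755, 0.655, -0.0]
wrist_force: [0.0, -0.9, -0.1]
finger_gap: 0.0468
grip_force: 0.0
```

Call:
move_arm(targets=[[[0,0,-15],[0,0,0],-0.1],[[0,0,-40],[0,0,0],-0.1],[[0,0,-75],[0,0,0],-0.1],[[0,0,-110],[0,0,0],-0.1],[[0,0,-150],[0,0,0],-0.1]])

```text
clock: 43.85
tcp_pos: [0.6966, 0.0067, 0.2715]
orientation: [0.0, 0.755, 0.655, 0.0]
wrist_force: [0.3, -0.4, 0.7]
finger_gap: 0.0472
grip_force: 0.0
```

Call:
move_arm(targets=[[[0,-45,-10],[0,0,0],-0.1],[[0,-90,-20],[0,0,0],-0.1],[[0,-140,-30],[0,0,0],-0.1],[[0,-190,-30],[0,0,0],-0.1],[[0,-240,-30],[0,0,0],-0.1]])

```text
clock: 44.48
tcp_pos: [0.4578, 0.0407, 0.3008]
orientation: [0.001, 0.755, 0.655, 0.001]
wrist_force: [0.1, -0.4, 0.4]
finger_gap: 0.047
grip_force: 0.0
```

```bash
python3 - <<'E'
from h import *
p=shot('scene'); q=shot('top'); print(p['st']['clock'],p['st']['tcp_pos'])
for c in(p,q): print([(t,np.round(d['centre'],3).tolist(),round(d['confidence'],2)) for t in('gauge_center','gauge_foot','rest_bar','spray_center','tape_center') for d in env.landmark_of(t,c)[:1]]); print(greens(c,.067))
a=cv2.resize(p['pixels'][200:350,220:480],(780,450)); cv2.imwrite('pics/c5.png',a[...,::-1])
E
```

```text
44.475 [0.4578 0.0407 0.3008]
[('gauge_center', [0.698, 0.006, 0.08], 0.97), ('gauge_foot', [0.699, 0.006, 0.006], 0.57), ('rest_bar', [0.556, 0.027, 0.044], 0.78), ('spray_center', [0.724, 0.255, 0.067], 0.92), ('tape_center', [0.702, -0.333, 0.026], 0.61)]
[([613.7, 121.9], 149, 33, -11.3), ([604.0, 58.3], 147, 29, -3.4), ([593.8, -19.9], 148, 31, -12.0), ([582.7, -88.6], 145, 34, -5.2)]
[('gauge_center', [0.694, 0.004, 0.084], 0.53), ('rest_bar', [0.555, 0.026, 0.038], 0.52), ('spray_center', [0.722, 0.253, 0.068], 0.46), ('tape_center', [0.702, -0.333, 0.028], 0.82)]
[([254.0, -817.5], 104, 32, -0.2), ([272.5, -861.6], 103, 15, -4.9), ([583.2, -85.8], 139, 35, -7.9), ([594.6, -15.4], 141, 34, -9.2)]
```

View pics/c5.png

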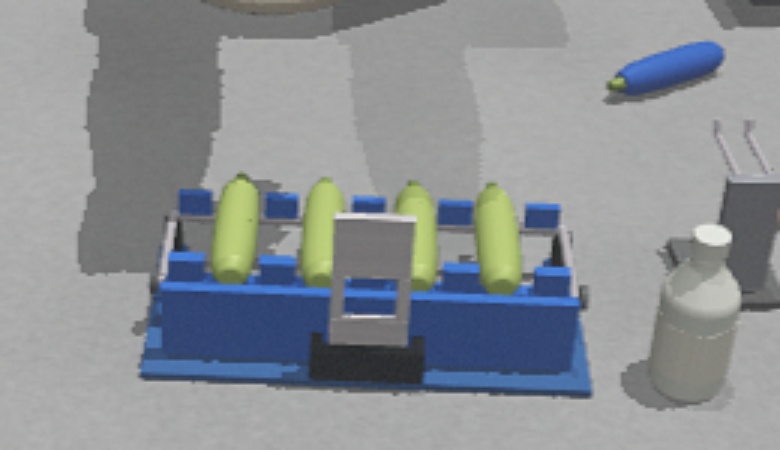

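The final crop shows all four courgettes in their gaps, the gauge standing in the slot at (370,280) and the bottle where it was. I'll hand in now.

```bash
python3 -c "
from h import *
print(env.hand_in())"
```

```text
the job is handed in; nothing more can be done
None
```

The job is handed in at about 44 s of the 210 s allowed: the rest frame is out on its stops, all four courgettes lie across the rails with one to each gap, the gauge stands foot down in its slot, and the bottle and tape roll were not moved.

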